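Empty the bracket catch tray into the tote

ROBOT

A 7-joint arm with a two-finger parallel gripper is mounted at the origin on a cart in front of the work surface, level with it; the furniture and walls round the work are solid. World frame = base frame: x ahead of the robot, y to its left, z up, the work surface at z = 0. Lengths are in m, angles in rad, forces in N, time in s.
With the tool pointing down it reaches from about 0.4 to 0.85 m from the base axis. Payload 4.5 kg.
Tool frame: the origin (TCP) lies midway between the tips of the shut fingers; the grasp point (between the pads) lies 19 mm behind it (r.hold_point_z is the distance from the TCP to the grasp point, in m); z points along the fingers, y is the direction in which the jaws open and shut (so a half turn about z gives the same grasp; the last joint's range is limited). The gripper opens to 88 mm and grips with 3 to 60 N. Pads are 18 mm wide; open, the fingers measure 123 mm over their backs; the gripper's body (75 mm by 187 mm) begins 45 mm behind the grasp point.
Start: joints at [-1.304, 0.689, -0.195, 1.565, 0.157, 0.902, -0.215], TCP at [0.144, 0.608, 0.239] pointing down, gripper open.
Joint ranges: [-3.01, 3.01], [-0.46, 2.08], [-1.47, 1.51], [0.13, 2.56], [-1, 4.14], [0.04, 2.09], [-2.66, 2.66]. Speed limits (rad/s): [2.57, 2.57, 3.14, 3.14, 3.14, 3.14, 3.14].

INTERFACE

Orientations are given as a unit quaternion [x, y, z, w].
In Python, from plant import r gives the robot as it stands. The module is installed in compiled form; this text tells all that it offers.
- The arm moves only by the tool move_arm, never from a script. Its arguments are lists of equal length, an entry for each row: "turn": the turn, a rotation vector about the tool's x, y, z in units of 2 pi rad (1.0 is 2 pi rad), a list of three; "dp": the shift along the tool's x, y, z in units of 2.5 cm (1.0 is 2.5 cm), a list of three; "jaw": the closure, from -1 (fully open) to 1 (shut), so that 0 is half open. In form: {"turn": [[wx, wy, wz], ...], "dp": [[x, y, z], ...], "jaw": [jaw, ...]}. A call has 1 to 10 rows; each row shifts and turns the commanded pose from where the row before left it, along the tool's axes as they then stand; what a row does not reach is not made up. A row lasts 1/12 s, in which the tool goes at most 41.7 mm and 7.16 degrees, less where a joint would pass 70% of its speed; a pose out of reach is approached as far as the arm can. A call with a number of a shift or a turn outside -1 to 1 is refused whole. A call with a gripper value outside its range is refused whole. The fingers move at their own pace and stop on an object; "newtons" is the grip in N (left out, the last holds). Time passes only in rows, so rows that do not move let the fingers close. It gives the time, the measured TCP pose, the force and the opening at its end, in the units of the state.
- r.get_state(): the state, without advancing time (a new reading comes with each control period).
- r.snapshot(name): name is "scene" or "top" or "wrist"; returns a dict with "frame" (400x640x3 uint8, blue, green, red), "mtx" (3x3 intrinsics, pixels), "k1" (the pictures are not rectified: a ray, as slopes to the right and down, at radius r is drawn at 1 + k1 r^2 times it, then the intrinsics apply), "origin" and "orientation" of the camera in the world; the wrist camera has in their place "tool_from_camera" (4x4, takes a point from camera to tool coordinates, whose origin is the TCP and whose axes are the flange's). Camera axes: x right, y up, looking along -z (the intrinsics and any distortion apply to the point x, -y, -z); pixel columns grow to the right and rows downward; lengths in m; the calibration is good to about 2 mm. A picture is of the moment at which its call begins: read the wrist's pose just before it. There is no depth.
- r.finish_job(): hands the job in, once; it reports no verdict.
The state is a dict: "clock": time; "q": joint angles; "qd": joint speeds; "joint_torque": joint torques, N m; "tool_pos": TCP position; "eef_rot": TCP orientation; "contact_force": force on the tool from outside, world axes, zero at the start; "moment": the same for the moment, N m; "opening": opening from 0.0 (shut) to 1.0 (fully open).
Only numpy, scipy, OpenCV 4.12 (cv2) and the standard library are available. Lean on these libraries where they do the work, as an engineer would, in place of code of your own. Each camera call takes 0.05 s, during which the arm holds its last target.

TASK

Two catch trays from the press stand side by side: one holds the three finished L-shaped brackets, the other flat tabs. Slide the plywood tote up under the mouth of the bracket tray, fold that tray's flap down and leave it down, and sweep all three brackets along the tray and off the flap into the tote; sweep them, do not lift them over the tray walls. The tote must stay standing flat on the table; leave the tabs, their flap and the other things on the table as they are.

Things in the scene. Friction and masses are not known exactly. Their poses are not given: they have to be found in the camera images.
- bracket_mouth (a point): Mid mouth, at floor level, of the tray with the three brackets: fixed straight aluminium channel on a grey stand, 76 mm wide inside, floor 100 mm above the table, side and back walls 30 mm above the floor (rim to 33 mm). The point's -y points out of the mouth (roughly world -y), +y along the tray to its back wall, inner face 232 mm from here; x across, z up.
- bracket_flap (a joint): Steel flap shutting the bracket tray's mouth: 0 = upright, shut; grows as it folds outward and down (rad); 1.57 = level, 1.92 = stop, sloping 20 degrees below level as a ramp off the tray floor. No spring: a friction hinge (0.06 N m, 1 to 2 N at its upper edge) holds it wherever it is left.
- bracket_flap_edge (a point): Middle of the upper edge of the bracket tray's flap, 50 mm from its hinge. The hinge line crosses the mouth 2 mm outside it and 2 mm below the tray floor. The flap is 3 mm thick, 76 mm wide up to 33 mm from the hinge; above that a 40 mm wide tab stands up to this edge, higher than brackets and tray walls.
- tab_mouth (a point): The same point, with the same axes, of the other catch tray: same shape, beside the first on the stand (112 mm between their middles; which one is nearer the robot varies). It holds three flat tabs and is left as it is.
- tab_flap (a joint): Flap of the other tray, shut at 0; stays shut.
- tote_rim (a point): Centre of the open top of the tote, a loose plywood box on the table: 126 (its x) x 156 (its y) x 70 mm high outside, walls and floor 8 mm thick, 0.45 kg. 70 mm above its underside; z up, axes along its sides. The rim passes under the opened flap; the tote can be pushed, or pinched by a wall and slid.
- tote: The tote as a whole; origin at the centre of its underside.
- bracket_1_center (a point): Centre, half-way up, of finished part 1 from the mouth of three alike in a row in the bracket tray: L-shaped angle bracket of 2 mm brass, 40 g. Flat leg 32 mm across the tray by 42 mm along it lies on the floor; the other leg, 32 mm wide, stands 29 mm high at the end toward the tray's back wall. Centre 14.5 mm above the underside.
- bracket_1: The same bracket 1; origin at the centre of its underside.
- bracket_2_center (a point): Centre, half-way up, of finished part 2 from the mouth of three alike in a row in the bracket tray: L-shaped angle bracket of 2 mm brass, 40 g. Flat leg 32 mm across the tray by 42 mm along it lies on the floor; the other leg, 32 mm wide, stands 29 mm high at the end toward the tray's back wall. Centre 14.5 mm above the underside.
- bracket_2: The same bracket 2; origin at the centre of its underside.
- bracket_3_center (a point): Centre, half-way up, of finished part 3 from the mouth of three alike in a row in the bracket tray: L-shaped angle bracket of 2 mm brass, 40 g. Flat leg 32 mm across the tray by 42 mm along it lies on the floor; the other leg, 32 mm wide, stands 29 mm high at the end toward the tray's back wall. Centre 14.5 mm above the underside.
- bracket_3: The same bracket 3; origin at the centre of its underside.
- tab_1_center (a point): Centre of a flat drilled brass tab with a short upright pin, 14 x 40 x 11 mm, lying in the other tray; stays there.
- tab_2_center (a point): Centre of a flat drilled brass tab with a short upright pin, 14 x 40 x 11 mm, lying in the other tray; stays there.
- tab_3_center (a point): Centre of a flat drilled brass tab with a short upright pin, 14 x 40 x 11 mm, lying in the other tray; stays there.
- bogie_center (a point): Centre of a geared axle set with four wheels, 70 x 69 x 31 mm, standing loose at the back of the table; bystander.
- receiver_center (a point): Centre of a black radio receiver box, 38 x 61 x 17 mm, lying loose at the back of the table; bystander.
- gearbox_center (a point): Centre of a small gearbox in a brass U bracket, 36 x 103 x 28 mm, lying loose behind the trays, at the left of the table; bystander.
Not all that is in view belongs to the job. Leave any blue or pink look-alike of the bracket_3 alone.

How it is judged:
By the outcome, as a careful person would: the job done as asked, in the order asked, and still so for the second after the job is handed in, with the robot touching nothing.
It also fails if it takes over 61 s, if anything falls off the work surface, if the arm or the gripper's body presses on something with over 40 N, if the wrist force passes 120 N, or if a joint passes its speed limit or range.

## Working session

There is one attempt and no reset: what is moved stays moved. The work goes in short steps, Python scripts to look and compute and a tool call to move; the robot and the scene stay as the last step left them, time stands still between calls to the robot, and variables do not carry over. Pictures are saved under pics/ and viewed, and the job is handed in when it is done.

Besides the shell and the picture viewer there is one more tool, called by a JSON object that holds its "method" and its "body". move_arm: Moves the arm, as the interface text tells. Shifts and turns lie within -1 to 1; 1 stands for 2.5 cm of shift or 2 pi rad of turn. Its arguments: {"type":"object","properties":{"turn":{"type":"array","items":{"type":"array","items":{"type":"number","minimum":-1,"maximum":1}}},"dp":{"type":"array","items":{"type":"array","items":{"type":"number","minimum":-1,"maximum":1}}},"jaw":{"type":"array","items":{"type":"number"}},"newtons":{"type":"number"}},"required":["turn","dp","jaw"]}

```bash
mkdir -p pics; cat > h.py <<'E'
import numpy as np,cv2
from plant import r
from scipy.spatial.transform import Rotation as R
def save(name,fn,crop=None,s=1):
    st=r.get_state(); d=r.snapshot(name); np.save('pics/'+fn+'.npy',dict(d,st=st),allow_pickle=True)
    show(fn,fn,crop,s); return d
def show(fn,out,crop=None,s=1):
    d=np.load('pics/'+fn+'.npy',allow_pickle=True).item(); f=d['frame']
    if crop: f=f[crop[1]:crop[3],crop[0]:crop[2]]
    cv2.imwrite('pics/'+out+'.png',cv2.resize(f,None,fx=s,fy=s,interpolation=cv2.INTER_CUBIC))
def cam(d):
    if 'origin' in d:
        o=np.array(d['origin']);q=np.array(d['orientation'])
        return o,(q if q.shape==(3,3) else R.from_quat(q).as_matrix())
    st=d['st'];T=np.eye(4);T[:3,:3]=R.from_quat(st['eef_rot']).as_matrix();T[:3,3]=st['tool_pos']
    T=T@np.array(d['tool_from_camera']);return T[:3,3],T[:3,:3]
def L(fn): return np.load('pics/'+fn+'.npy',allow_pickle=True).item()
def pix2(fn,uv,z):
    d=L(fn);o,M=cam(d);K=np.array(d['mtx'])
    p=cv2.undistortPoints(np.array(uv,float).reshape(-1,1,2),K,np.array([d['k1'],0,0,0.]))[:,0]
    ray=np.c_[p[:,0],-p[:,1],-np.ones(len(p))]@M.T
    return o+ray*((z-o[2])/ray[:,2:3])
def proj(fn,X):
    d=L(fn);o,M=cam(d);c=(np.atleast_2d(X)-o)@M; c=c*[1,-1,-1]
    return cv2.projectPoints(c,np.zeros(3),np.zeros(3),np.array(d['mtx']),np.array([d['k1'],0,0,0.]))[0][:,0]
E
python3 - <<'E'
from h import *
np.set_printoptions(precision=4,suppress=True)
for n in ['scene','top','wrist']:
    d=save(n,n+'0'); print(n,d['mtx'],d['k1'],d.get('origin'),d.get('orientation'),d.get('tool_from_camera'))
print(r.get_state())
E
```

```text
scene [[418.2782   0.     328.597 ]
 [  0.     418.2782 199.8283]
 [  0.       0.       1.    ]] -0.09784164410560682 [-0.1181  0.4276  1.0302] [-0.1775  0.2944  0.8179 -0.4615] None
top [[390.5385   0.     324.883 ]
 [  0.     390.5385 203.9789]
 [  0.       0.       1.    ]] 0.025440449979294438 [0.3767 0.0429 1.0257] [-0.0674  0.0661  0.7104 -0.6974] None
wrist [[287.5794   0.     319.256 ]
 [  0.     287.5794 202.0308]
 [  0.       0.       1.    ]] -0.03328340786477765 None None [[-0.001   0.9595  0.2819  0.0713]
 [ 1.      0.0009  0.0004  0.0005]
 [ 0.0001  0.2819 -0.9595 -0.1459]
 [ 0.      0.      0.      1.    ]]
{'clock': 0.15, 'q': array([-1.3042,  0.6898, -0.1946,  1.5661,  0.1573,  0.9025, -0.2151]), 'qd': array([ 0.0002, -0.0014, -0.0005, -0.0019, -0.0014, -0.0016, -0.0016]), 'joint_torque': array([ -0.0015, -52.7864,  -1.2683, -15.3584,  -0.0525,   0.004 ,
         0.0001]), 'tool_pos': array([0.1441, 0.6077, 0.2381]), 'eef_rot': array([ 0.1161,  0.9932, -0.0007, -0.    ]), 'contact_force': array([-0.3564, -0.4595,  0.1392]), 'moment': array([-0.0021, -0.034 ,  0.004 ]), 'opening': 1.000719147443502}
```

View pics/scene0.png

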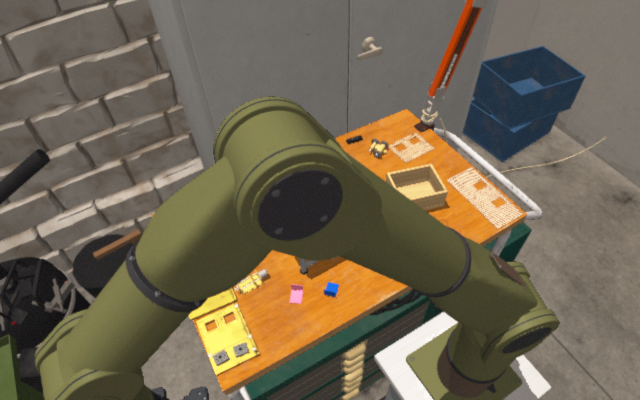

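View pics/top0.png

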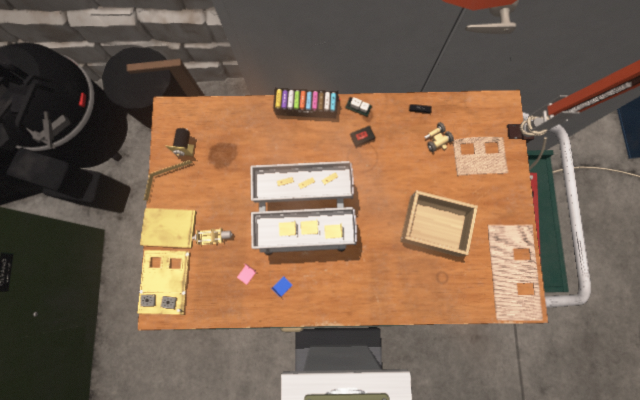

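View pics/wrist0.png

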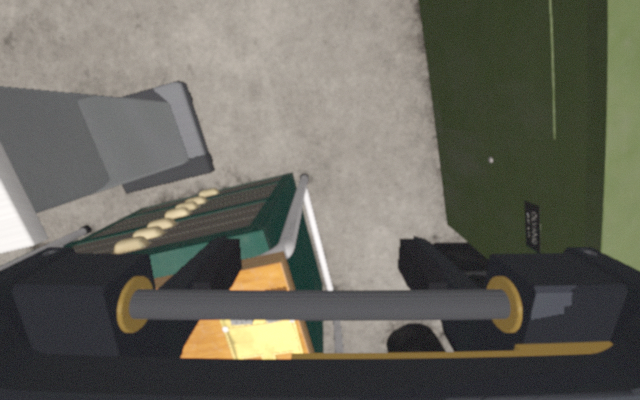

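```bash
python3 - <<'E'
from h import *
np.set_printoptions(precision=4,suppress=True)
print(proj('top0',[[.144,.608,.239],[0,0,0],[.4,0,0],[.4,-.3,0],[.4,.3,0]]))
print(proj('scene0',[[.144,.608,.239],[0,0,0],[.4,0,0]]))
show('top0','t0a',(235,150,395,270),5)
show('top0','t0b',(380,170,540,290),5)
E
```

```text
[[ 19.3508 415.7657]
 [347.3539 440.4261]
 [342.7043 269.2789]
 [458.9603 267.3184]
 [226.6813 271.5285]]
[[171.6575 435.9694]
 [462.797  371.1193]
 [370.5329 253.6309]]
```

View pics/t0a.png

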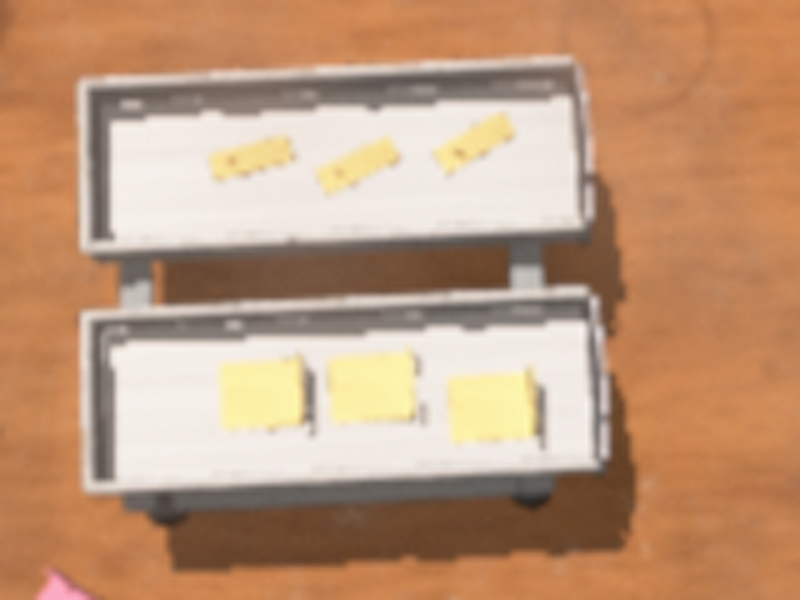

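View pics/t0b.png

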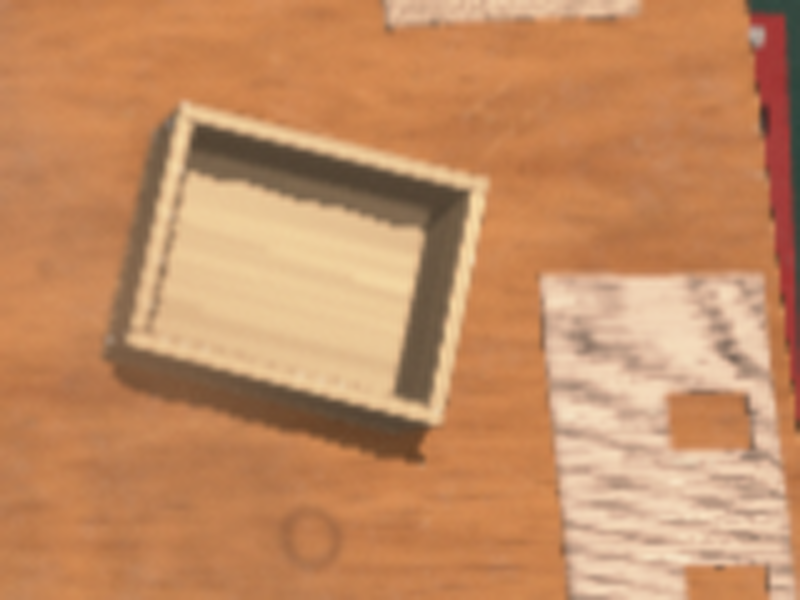

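```bash
python3 - <<'E'
from h import *
np.set_printoptions(precision=4,suppress=True)
a=np.array([[82,312],[85,492],[592,288],[600,468],[80,78],[82,252],[575,58],[585,238]])/5+[235,150]-0.4
print('rim',pix2('top0',a,.133))
b=np.array([[220,362],[300,360],[305,426],[225,428],[328,357],[412,352],[416,415],[333,420],[448,378],[533,373],[538,437],[455,442]])/5+[235,150]-.4
print('br z.102',pix2('top0',b,.102))
c=np.array([[182,103],[487,182],[438,425],[128,340]])/5+[380,170]-.4
P=pix2('top0',c,.07);print('tote',P,P.mean(0)); print(np.linalg.norm(np.diff(P,axis=0),axis=1),np.arctan2(*(P[0]-P[1])[:2]), np.arctan2(*(P[3]-P[2])[:2]))
E
```

```text
rim [[ 0.5318  0.2145  0.133 ]
 [ 0.4486  0.2117  0.133 ]
 [ 0.5386 -0.0222  0.133 ]
 [ 0.4551 -0.0232  0.133 ]
 [ 0.6444  0.2174  0.133 ]
 [ 0.5602  0.215   0.133 ]
 [ 0.6498 -0.0176  0.133 ]
 [ 0.5624 -0.0196  0.133 ]]
br z.102 [[0.5117 0.1542 0.102 ]
 [0.512  0.1161 0.102 ]
 [0.4803 0.1138 0.102 ]
 [0.4801 0.1517 0.102 ]
 [0.5132 0.1027 0.102 ]
 [0.5148 0.0625 0.102 ]
 [0.4846 0.0611 0.102 ]
 [0.4829 0.1005 0.102 ]
 [0.502  0.0456 0.102 ]
 [0.5036 0.005  0.102 ]
 [0.473  0.0034 0.102 ]
 [0.4714 0.0428 0.102 ]]
tote [[ 0.5904 -0.1856  0.07  ]
 [ 0.5474 -0.3335  0.07  ]
 [ 0.4284 -0.299   0.07  ]
 [ 0.4721 -0.1519  0.07  ]] [ 0.5096 -0.2425  0.07  ]
[0.154  0.1239 0.1534] 0.283005752010582 0.2890085300803768
```

{"method": "move_arm", "body": {"turn": [[0, 0, 0], [0, 0, 0], [0, 0, 0], [0, 0, 0], [0, 0, 0], [0, 0, 0], [0, 0, 0], [0, 0, 0], [0, 0, 0], [0, 0, 0]], "dp": [[-0.95, -0.82, 0], [-0.95, -0.82, 0], [-0.95, -0.82, 0], [-0.95, -0.82, 0], [-0.95, -0.82, 0], [-0.95, -0.82, 0], [-0.95, -0.82, 0], [-0.95, -0.82, 0], [-0.95, -0.82, 0], [-0.95, -0.82, 0]], "jaw": [-1, -1, -1, -1, -1, -1, -1, -1, -1, -1]}}

```text
clock: 0.98
tool_pos: [0.3286, 0.3525, 0.2387]
eef_rot: [0.116, 0.993, -0.0, -0.0]
contact_force: [1.3, -0.0, -0.4]
opening: 0.998
```

{"method": "move_arm", "body": {"turn": [[0, 0, 0], [0, 0, 0], [0, 0, 0], [0, 0, 0], [0, 0, 0], [0, 0, 0], [0, 0, 0], [0, 0, 0], [0, 0, 0], [0, 0, 0]], "dp": [[-0.95, -0.82, 0], [-0.95, -0.82, 0], [-0.95, -0.82, 0], [-0.95, -0.82, 0], [-0.95, -0.82, 0], [-0.95, -0.82, 0], [-0.95, -0.82, 0], [-0.95, -0.82, 0], [-0.95, -0.82, 0], [0, 0, 0]], "jaw": [-1, -1, -1, -1, -1, -1, -1, -1, -1, -1]}}

```text
clock: 1.82
tool_pos: [0.497, 0.118, 0.2383]
eef_rot: [0.121, 0.993, -0.002, 0.001]
contact_force: [0.1, -0.3, -0.5]
opening: 1.001
```

```bash
python3 - <<'E'
from h import *
print(r.get_state()['tool_pos'])
save('wrist','w1',None,1.25);save('top','t1')
E
```

```text
[0.49698821 0.11801094 0.23833491]
```

View pics/w1.png

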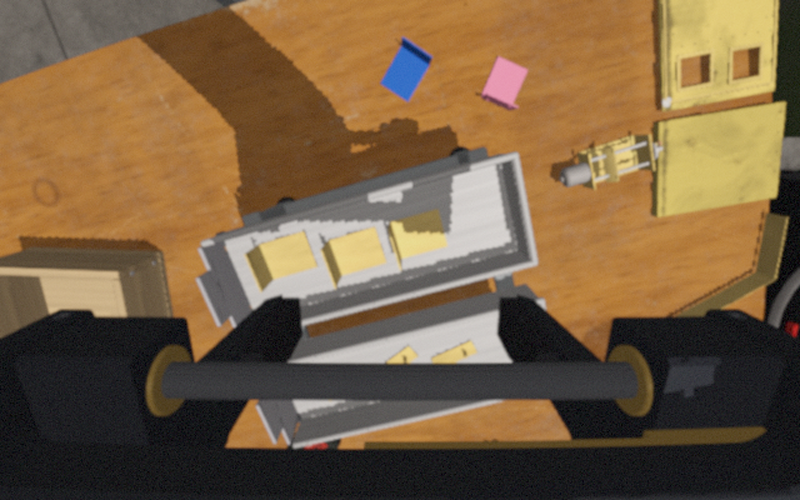

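View pics/t1.png

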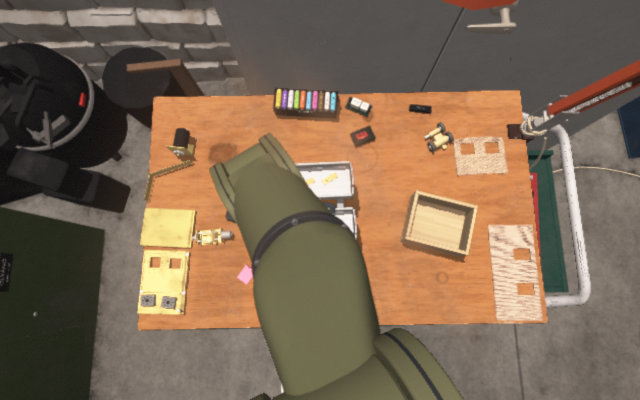

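```bash
python3 - <<'E'
from h import *
show('w1','w1a',(140,110,440,270),2.6)
E
```

```text
(no output)
```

View pics/w1a.png

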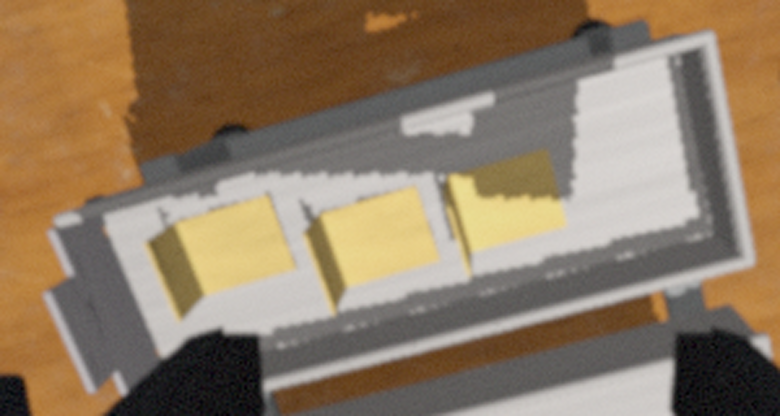

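```bash
python3 - <<'E'
from h import *
np.set_printoptions(precision=1,suppress=True)
for y in (.0042,.044):
  for z in (.102,.129):
    print(y,z,((proj('w1',[[.503,y,z],[.472,y,z]])-[140,110])*2.6).ravel())
E
```

```text
0.0042 0.102 [196.5 289.8 169.7 217.8]
0.0042 0.129 [171.1 315.3 141.  237.2]
0.044 0.102 [290.  267.4 265.5 193.8]
0.044 0.129 [273.  291.1 245.7 211.1]
```

{"method": "move_arm", "body": {"turn": [[0, 0, 0.007], [0, 0, 0], [0, 0, 0], [0, 0, 0], [0, 0, 0], [0, 0, 0], [0, 0, 0], [0, 0, 0], [0, 0, 0], [0, 0, 0]], "dp": [[-0.2, -0.94, 0], [-0.2, -0.94, 0], [-0.2, -0.94, 0], [-0.2, -0.94, 0], [-0.2, -0.94, 0], [-0.2, -0.94, 0], [-0.2, -0.94, 0], [-0.2, -0.94, 0], [-0.2, -0.94, 0], [-0.2, -0.94, 0]], "jaw": [-1, -1, -1, -1, -1, -1, -1, -1, -1, -1]}}

```text
clock: 2.75
tool_pos: [0.478, -0.1136, 0.2388]
eef_rot: [0.136, 0.991, 0.001, -0.0]
contact_force: [0.6, 0.4, 0.2]
opening: 0.999
```

{"method": "move_arm", "body": {"turn": [[0, 0, 0], [0, 0, 0], [0, 0, 0], [0, 0, 0], [0, 0, 0], [0, 0, 0], [0, 0, 0], [0, 0, 0], [0, 0, 0]], "dp": [[-0.2, -0.94, 0], [-0.2, -0.94, 0], [-0.2, -0.94, 0], [-0.2, -0.94, 0.4], [-0.2, -0.94, 0.4], [-0.2, -0.94, 0.5], [-0.2, -0.94, 0.5], [-0.2, -0.94, 0.5], [0, 0, 0]], "jaw": [-1, -1, -1, -1, -1, -1, -1, -1, -1]}}

```text
clock: 3.5
tool_pos: [0.4634, -0.3098, 0.1788]
eef_rot: [0.14, 0.99, -0.001, -0.002]
contact_force: [-1.2, -0.2, -0.5]
opening: 1.003
```

```bash
python3 - <<'E'
from h import *
print(r.get_state()['tool_pos'],r.get_state()['eef_rot'])
save('wrist','w2',None,1.25)
E
```

```text
[ 0.46340627 -0.30982456  0.17882805] [ 1.40097924e-01  9.90135711e-01 -6.72498093e-04 -1.84207075e-03]
```

View pics/w2.png

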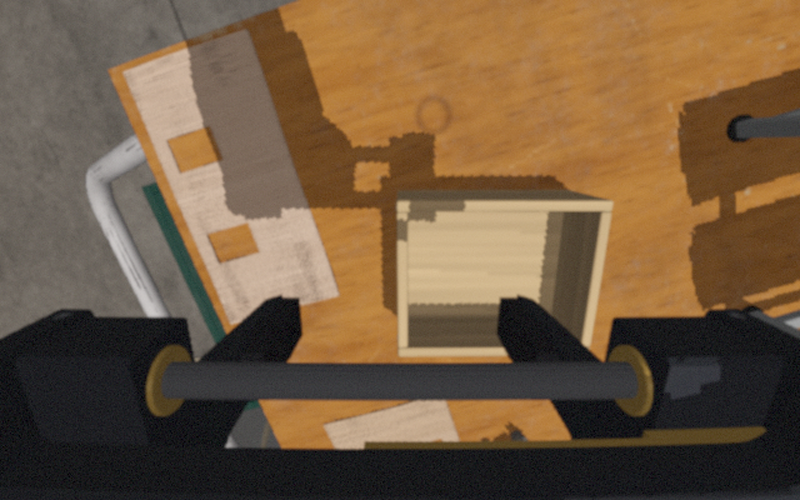

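```bash
python3 - <<'E'
from h import *
np.set_printoptions(precision=4,suppress=True)
P=pix2('w2',np.array([[398,200],[399,355],[612,203],[593,350]])/1.25,.07);print(P)
m=(P[0]+P[1])/2; u=(P[0]-P[1]);u/=np.linalg.norm(u);n=np.array([-u[1],u[0],0]);print(np.linalg.norm(P[0]-P[1]),u,n)
s=r.get_state();M=R.from_quat(s['eef_rot']).as_matrix()
for q in (m+4e-3*n,m-4e-3*n): print(q,M.T@(q-s['tool_pos'])/.025)
print(M)
E
```

```text
[[ 0.429  -0.3004  0.07  ]
 [ 0.5492 -0.3345  0.07  ]
 [ 0.4733 -0.1533  0.07  ]
 [ 0.5893 -0.1822  0.07  ]]
0.12492593777474892 [-0.962  0.273  0.   ] [-0.273 -0.962  0.   ]
[ 0.488  -0.3213  0.07  ] [-1.0743 -0.2898  4.3885]
[ 0.4902 -0.3136  0.07  ] [-1.0735  0.0302  4.3885]
[[-0.9614  0.2753 -0.0025]
 [ 0.2753  0.9614  0.0009]
 [ 0.0027  0.0002 -1.    ]]
```

{"method": "move_arm", "body": {"turn": [[0, 0, 0], [0, 0, 0], [0, 0, 0], [0, 0, 0], [0, 0, 0], [0, 0, 0], [0, 0, 0], [0, 0, 0], [0, 0, 0], [0, 0, 0]], "dp": [[-0.55, 0.02, 0.4], [-0.52, 0.01, 0.8], [0, 0, 0.8], [0, 0, 0.8], [0, 0, 0.8], [0, 0, 0.8], [0, 0, 0.6], [0, 0, 0.36], [0, 0, 0], [0, 0, 0]], "jaw": [-1, -1, -1, -0.5, -0.5, -0.5, -0.5, -0.5, 1, 1], "newtons": 30}}

```text
clock: 4.38
tool_pos: [0.4922, -0.3116, 0.0476]
eef_rot: [0.137, 0.991, 0.0, 0.0]
contact_force: [-0.1, -0.1, 0.1]
opening: 0.625
```

{"method": "move_arm", "body": {"turn": [[0, 0, 0], [0, 0, 0], [0, 0, 0], [0, 0, 0], [0, 0, 0], [0, 0, 0]], "dp": [[0, 0, 0], [0, 0, 0], [0, 0, 0], [0, 0, 0], [0, 0, 0], [0, 0, 0]], "jaw": [1, 1, 1, 1, 1, 1]}}

```text
clock: 4.88
tool_pos: [0.4915, -0.3132, 0.0474]
eef_rot: [0.138, 0.99, -0.0, 0.0]
contact_force: [-0.9, -0.3, -0.3]
opening: 0.168
```

```bash
python3 - <<'E'
from h import *
print(r.get_state())
save('wrist','w3',None,1.25)
save('top','t3',(330,130,490,250),5)
E
```

```text
{'clock': 4.8833, 'q': array([ 0.59639512,  0.91652796, -0.18795796,  1.82052186,  0.35752314,
        0.43729882,  1.44868747]), 'qd': array([-0.00106312,  0.00460142, -0.00036607, -0.00123104,  0.00071622,
       -0.00155698, -0.00170378]), 'joint_torque': array([-1.17420178e-02, -5.45009601e+01, -1.30508132e+00, -7.82221645e+00,
        6.67532935e-03,  7.70046911e-02, -2.59386834e-04]), 'tool_pos': array([ 0.49145939, -0.31318035,  0.04742667]), 'eef_rot': array([ 1.38054801e-01,  9.90424574e-01, -3.26093627e-05,  1.86067477e-04]), 'contact_force': array([-0.87398507, -0.27938196, -0.28762192]), 'moment': array([-0.04408064, -0.04339702, -0.01244583]), 'opening': 0.16795906777429118}
```

View pics/w3.png

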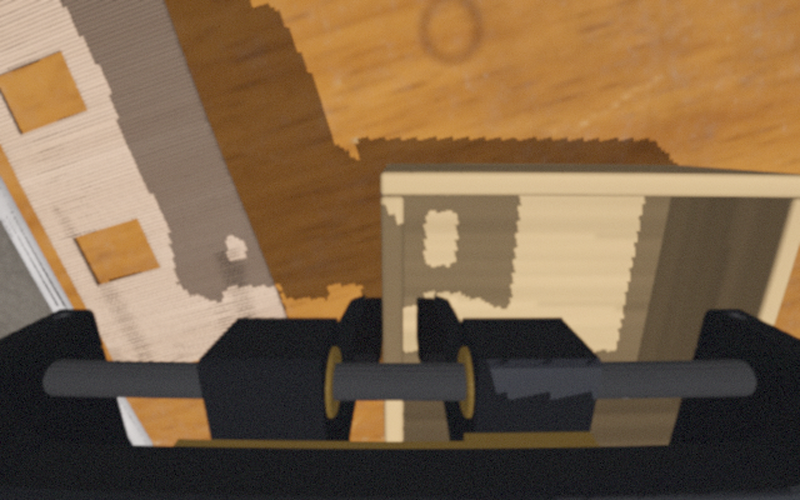

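View pics/t3.png

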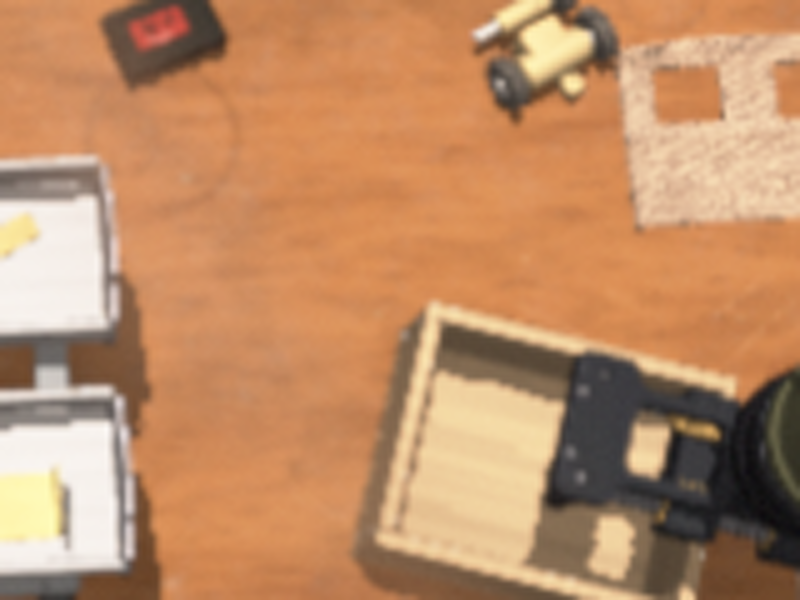

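{"method": "move_arm", "body": {"turn": [[0, 0, 0], [0, 0, 0], [0, 0, 0], [0, 0, 0]], "dp": [[0, 0, 0], [0, 0, 0], [0, 0, 0], [0, 0, 0]], "jaw": [1, 1, 1, 1]}}

```text
clock: 5.32
tool_pos: [0.4911, -0.314, 0.0473]
eef_rot: [0.138, 0.99, -0.001, -0.0]
contact_force: [-0.5, -3.3, 2.2]
opening: 0.084
```

{"method": "move_arm", "body": {"turn": [[0, 0, -0.0049], [0, 0, -0.0049], [0, 0, -0.0049], [0, 0, -0.0049], [0, 0, -0.0049], [0, 0, -0.0049], [0, 0, -0.0049], [0, 0, -0.0049], [0, 0, -0.0049], [0, 0, -0.0049]], "dp": [[0.09, 0.5, 0], [0.076, 0.5, 0], [0.061, 0.5, 0], [0.046, 0.5, 0], [0.03, 0.5, 0], [0.015, 0.5, 0], [0, 0.5, 0], [-0.015, 0.5, 0], [-0.031, 0.5, 0], [-0.046, 0.5, 0]], "jaw": [1, 1, 1, 1, 1, 1, 1, 1, 1, 1]}}

```text
clock: 6.15
tool_pos: [0.5031, -0.1871, 0.0473]
eef_rot: [-0.017, 1.0, -0.0, -0.0]
contact_force: [0.7, -5.9, 3.6]
opening: 0.089
```

{"method": "move_arm", "body": {"turn": [[0, 0, 0], [0, 0, 0]], "dp": [[0, 0, 0], [0, 0, 0]], "jaw": [1, 1]}}

```text
clock: 6.32
tool_pos: [0.5036, -0.1835, 0.0473]
eef_rot: [-0.018, 1.0, 0.002, 0.0]
contact_force: [1.6, 5.1, 6.2]
opening: 0.088
```

```bash
python3 - <<'E'
from h import *
print(r.get_state()['tool_pos'])
save('wrist','w4',None,1.25)
save('top','t4',(310,150,470,270),5)
E
```

```text
[ 0.50361647 -0.18347797  0.04731918]
```

View pics/w4.png

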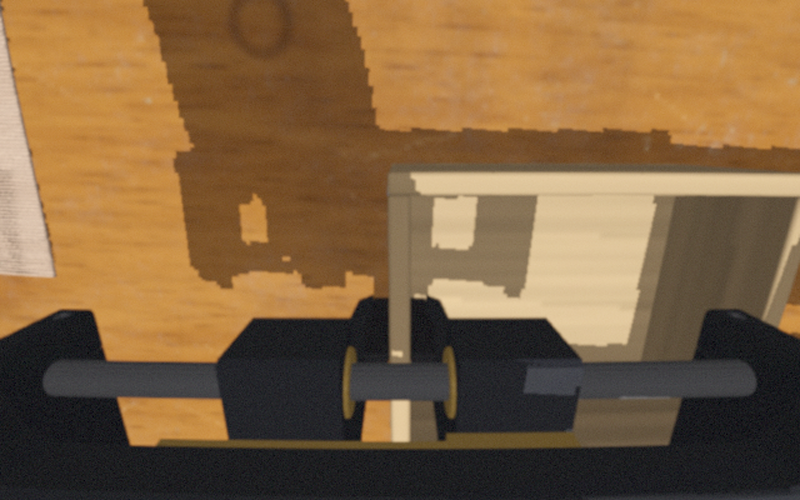

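View pics/t4.png

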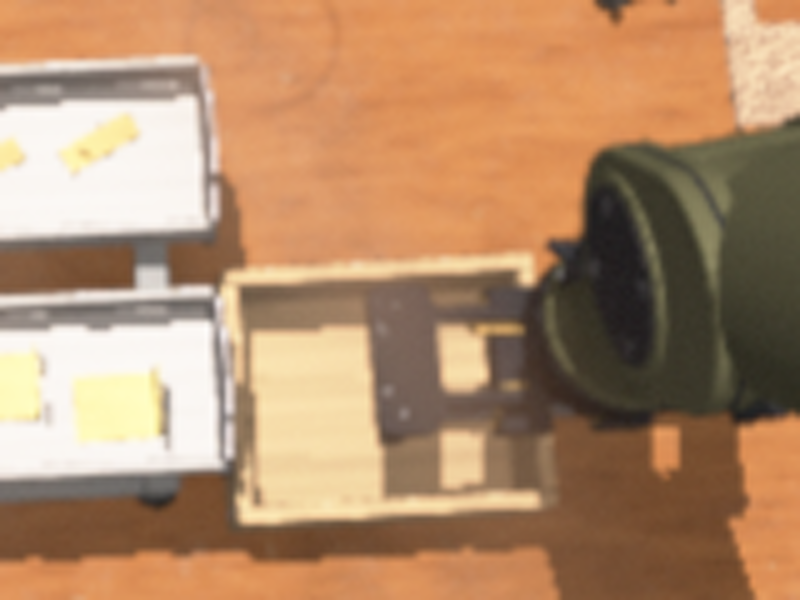

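```bash
python3 - <<'E'
from h import *
np.set_printoptions(precision=4,suppress=True)
P=pix2('t4',np.array([[224,276],[238,525],[533,255],[552,508]])/5+[310,150]-.4,.07);print(P,P.mean(0))
P=pix2('t4',np.array([[222,288],[232,468]])/5+[310,150]-.4,.133);print(P)
E
```

```text
[[ 0.5561 -0.0304  0.07  ]
 [ 0.4329 -0.0332  0.07  ]
 [ 0.5638 -0.1845  0.07  ]
 [ 0.4385 -0.1858  0.07  ]] [ 0.4978 -0.1085  0.07  ]
[[ 0.5386 -0.0245  0.133 ]
 [ 0.4551 -0.0263  0.133 ]]
```

{"method": "move_arm", "body": {"turn": [[0, 0, 0], [0, 0, 0], [0, 0, 0], [0, 0, 0], [0, 0, 0], [0, 0, 0], [0, 0, 0], [0, 0, 0], [0, 0, 0], [0, 0, 0]], "dp": [[0, 0, 0], [0, 0, 0], [0, 0, 0], [0, 0, 0], [0, 0, -0.7], [0, 0, -0.9], [0, 0, -0.9], [0, 0, -0.9], [0, 0, -0.9], [0, 0, -0.9]], "jaw": [-0.5, -0.5, -0.5, -0.5, -0.5, -0.5, -0.5, 0, 1, 1]}}

```text
clock: 7.25
tool_pos: [0.5025, -0.1881, 0.178]
eef_rot: [-0.015, 1.0, 0.0, -0.0]
contact_force: [0.5, -1.0, -0.5]
opening: 0.411
```

{"method": "move_arm", "body": {"turn": [[0, 0, 0.019], [0, 0, 0.019], [0, 0, 0.019], [0, 0, 0.019], [0, 0, 0.019], [0, 0, 0.019], [0, 0, 0.019], [0, 0, 0.019], [0, 0, 0.019], [0, 0, 0.019]], "dp": [[0, 0, -0.9], [0, 0, 0], [0, 0, 0], [0, 0, 0], [0, 0, 0], [0, 0, 0], [0, 0, 0], [0, 0, 0], [0, 0, 0], [0, 0, 0]], "jaw": [1, 1, 1, 1, 1, 1, 1, 1, 1, 1]}}

```text
clock: 8.08
tool_pos: [0.5026, -0.188, 0.1995]
eef_rot: [0.552, 0.834, -0.0, -0.0]
contact_force: [0.2, 0.0, 0.6]
opening: 0.005
```

```bash
python3 - <<'E'
from h import *
s=r.get_state();print(s['q'],R.from_quat(s['eef_rot']).as_matrix())
E
```

```text
[ 0.26414493  0.62715896  0.01299164  1.880417   -0.0129927   0.63493463
  0.68692617] [[-3.91070369e-01  9.20360447e-01 -7.83817119e-04]
 [ 9.20360592e-01  3.91070692e-01  3.06264259e-04]
 [ 5.88401414e-04 -6.01623511e-04 -9.99999646e-01]]
```

{"method": "move_arm", "body": {"turn": [[0, 0, 0.0198], [0, 0, 0.0198], [0, 0, 0.0198], [0, 0, 0], [0, 0, 0], [0, 0, 0], [0, 0, 0]], "dp": [[0, 0, 0], [0, 0, 0], [0, 0, 0], [1, 0, 0], [1, 0, 0], [1, 0, 0], [1, 0, 0]], "jaw": [1, 1, 1, 1, 1, 1, 1]}}

```text
clock: 8.67
tool_pos: [0.4991, -0.0872, 0.1995]
eef_rot: [0.695, 0.719, -0.0, -0.0]
contact_force: [-0.0, -0.3, 0.2]
opening: 0.006
```

{"method": "move_arm", "body": {"turn": [[0, 0, 0], [0, 0, 0], [0, 0, 0], [0, 0, 0], [0, 0, 0]], "dp": [[1, 0, 0], [1, 0, 0], [1, 0, 0], [1, 0, 0], [0, 0, 0]], "jaw": [1, 1, 1, 1, 1]}}

```text
clock: 9.08
tool_pos: [0.4955, 0.018, 0.1993]
eef_rot: [0.692, 0.722, 0.001, -0.002]
contact_force: [0.4, 0.2, -0.6]
opening: 0.004
```

```bash
python3 - <<'E'
from h import *
s=r.get_state();print(s['tool_pos'],R.from_quat(s['eef_rot']).as_matrix())
save('wrist','w5',None,1.25)
save('top','t5',(235,130,475,310),3.3)
E
```

```text
[0.49554247 0.01795929 0.19926722] [[-0.04281792  0.99908198 -0.00135036]
 [ 0.99907575  0.04282268  0.00372419]
 [ 0.0037786  -0.00118965 -0.99999215]]
```

View pics/w5.png

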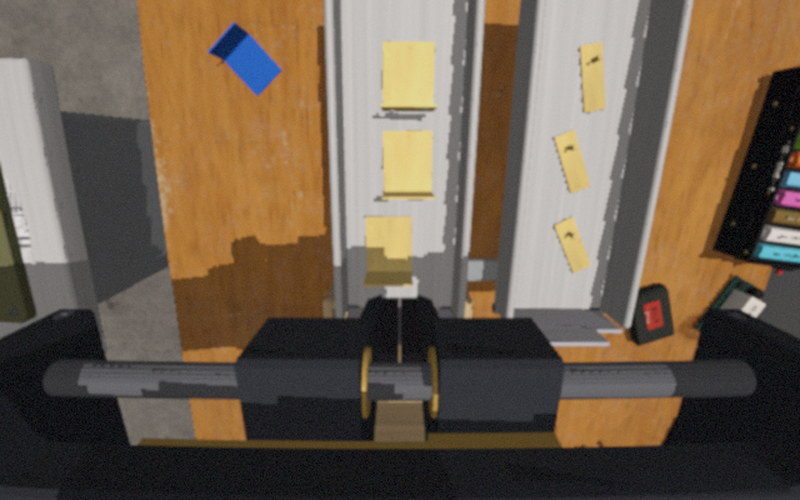

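View pics/t5.png

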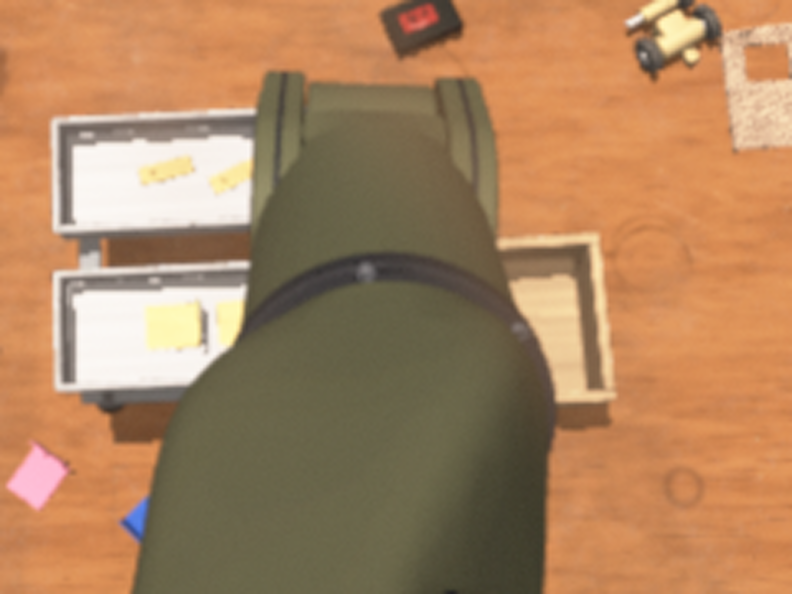

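{"method": "move_arm", "body": {"turn": [[0, 0, -0.002], [0, 0, 0], [0, 0, 0], [0, 0, 0], [0, 0, 0], [0, 0, 0], [0, 0, 0], [0, 0, 0], [0, 0, 0], [0, 0, 0]], "dp": [[0, 0.05, 0.6], [0, 0, 0.7], [0, 0, 0.6], [0, 0, 0.5], [0, 0, 0], [-0.3, 0, 0], [-0.3, 0, 0], [-0.3, 0, 0], [-0.3, 0, 0], [0, 0, 0]], "jaw": [1, 1, 1, 1, 1, 1, 1, 1, 1, 1]}}

```text
clock: 10.02
tool_pos: [0.4992, -0.0204, 0.1404]
eef_rot: [0.691, 0.723, 0.0, 0.001]
contact_force: [-0.3, -0.4, 0.1]
opening: 0.01
```

{"method": "move_arm", "body": {"turn": [[0, 0, 0], [0, 0, 0], [0, 0, 0], [0, 0, 0]], "dp": [[-0.25, 0, 0], [-0.25, 0, 0.05], [-0.25, 0, 0.1], [0, 0, 0]], "jaw": [1, 1, 1, 1]}}

```text
clock: 10.35
tool_pos: [0.4996, -0.0383, 0.1356]
eef_rot: [0.691, 0.723, -0.0, 0.0]
contact_force: [0.0, -0.6, -0.4]
opening: 0.006
```

```bash
python3 - <<'E'
from h import *
s=r.get_state();print(s['tool_pos'],s['contact_force'],R.from_quat(s['eef_rot']).as_matrix())
save('wrist','w6',(160,150,480,300),2.5)
E
```

```text
[ 0.49963595 -0.03833612  0.13564839] [ 0.00929503 -0.63509367 -0.36004411] [[-4.57655761e-02  9.98952203e-01 -8.59213650e-05]
 [ 9.98951909e-01  4.57654958e-02 -7.76406721e-04]
 [-7.71660971e-04 -1.21364012e-04 -9.99999695e-01]]
```

View pics/w6.png

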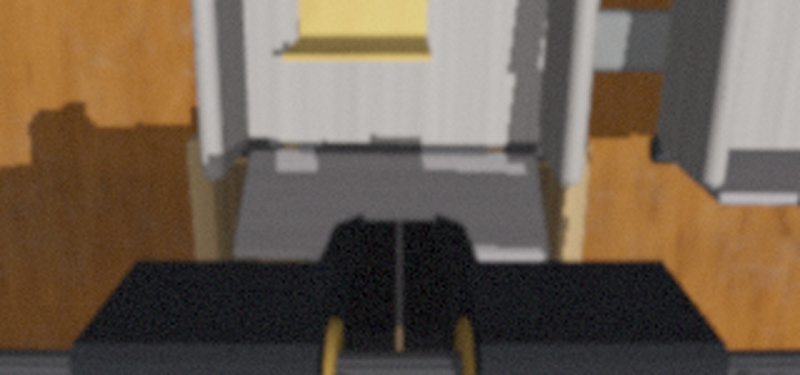

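{"method": "move_arm", "body": {"turn": [[0, 0, 0.003], [0, 0, 0], [0, 0, 0], [0, 0, 0], [0, 0, 0], [0, 0, 0], [0, 0, 0], [0, 0, 0]], "dp": [[-0.1, 0, 0.17], [-0.1, 0, 0.17], [-0.14, 0, 0.2], [-0.14, 0, 0.2], [-0.06, 0, 0.22], [-0.06, 0, 0.22], [-0.06, 0, 0.16], [-0.06, 0, 0.16]], "jaw": [1, 1, 1, 1, 1, 1, 1, 1]}}

```text
clock: 11.07
tool_pos: [0.5001, -0.0542, 0.0978]
eef_rot: [0.697, 0.717, 0.0, -0.001]
contact_force: [0.7, 1.8, 3.3]
opening: 0.004
```

{"method": "move_arm", "body": {"turn": [[0, 0, 0], [0, 0, 0], [0, 0, 0]], "dp": [[-0.1, 0, 0.1], [-0.1, 0, 0.1], [0, 0, 0]], "jaw": [1, 1, 1]}}

```text
clock: 11.32
tool_pos: [0.4999, -0.0604, 0.093]
eef_rot: [0.697, 0.717, -0.0, -0.0]
contact_force: [-0.1, 0.5, -0.2]
opening: 0.005
```

```bash
python3 - <<'E'
from h import *
s=r.get_state();print(s['tool_pos'],s['contact_force'],R.from_quat(s['eef_rot']).as_matrix())
save('wrist','w7',(160,150,480,300),2.5)
E
```

```text
[ 0.49994045 -0.06041889  0.0929747 ] [-0.05890083  0.46290655 -0.20998371] [[-2.79249488e-02  9.99609553e-01 -9.68494412e-04]
 [ 9.99609983e-01  2.79246631e-02 -3.07339324e-04]
 [-2.80174444e-04 -9.76699118e-04 -9.99999484e-01]]
```

View pics/w7.png

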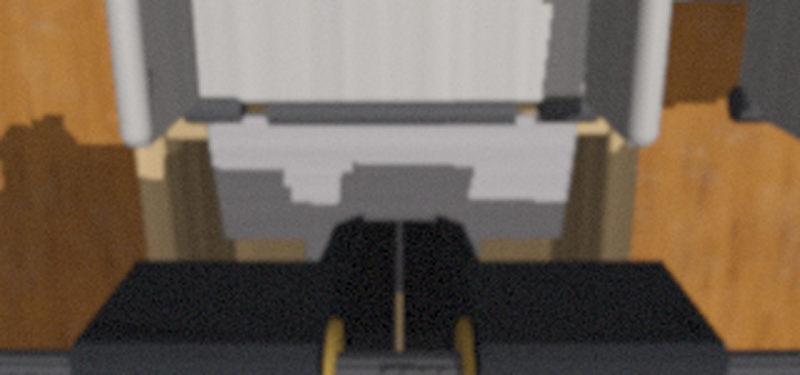

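{"method": "move_arm", "body": {"turn": [[0, 0, 0], [0, 0, 0], [0, 0, 0], [0, 0, 0]], "dp": [[0, 0, 0.05], [0, 0, 0.05], [0, 0, 0.05], [0, 0, 0]], "jaw": [1, 1, 1, 1]}}

```text
clock: 11.7
tool_pos: [0.5001, -0.0598, 0.0902]
eef_rot: [0.697, 0.717, -0.0, -0.0]
contact_force: [-1.2, 0.1, 9.3]
opening: 0.003
```

{"method": "move_arm", "body": {"turn": [[0, 0, 0], [0, 0, 0]], "dp": [[0, 0, 0.05], [0, 0, 0]], "jaw": [1, 1]}}

```text
clock: 11.87
tool_pos: [0.5002, -0.0598, 0.0899]
eef_rot: [0.697, 0.717, 0.0, 0.0]
contact_force: [-3.8, 0.4, 17.7]
opening: 0.007
```

```bash
python3 - <<'E'
from h import *
np.set_printoptions(precision=4,suppress=True)
show('w5','w5a',(250,20,400,250),2.6)
for k in ([(365,217),(411,217),(367,283),(411,283)],[(382,130),(432,130),(384,196),(433,196)],[(383,41),(434,41),(382,107),(435,107)]):
  print(pix2('w5',np.array(k)/1.25,.102))
print(pix2('top0',np.array([[225,428],[300,360]])/5+[235,150]-.4,.102))
E
```

```text
[[ 0.4722  0.044   0.102 ]
 [ 0.5037  0.0453  0.102 ]
 [ 0.4744 -0.0042  0.102 ]
 [ 0.5062 -0.0029  0.102 ]]
[[0.4822 0.1012 0.102 ]
 [0.5144 0.1026 0.102 ]
 [0.4848 0.0589 0.102 ]
 [0.5178 0.0603 0.102 ]]
[[0.4812 0.1531 0.102 ]
 [0.5123 0.1545 0.102 ]
 [0.4818 0.1152 0.102 ]
 [0.5154 0.1166 0.102 ]]
[[0.4801 0.1517 0.102 ]
 [0.512  0.1161 0.102 ]]
```

View pics/w5a.png

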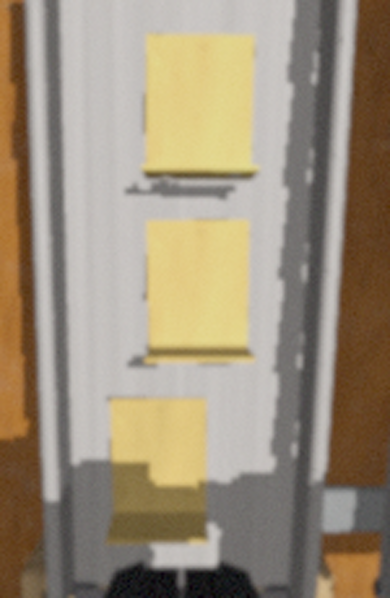

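{"method": "move_arm", "body": {"turn": [[0, 0, 0], [0, 0, 0], [0, 0, 0], [0, 0, 0], [0, 0, 0], [0, 0, 0], [0, 0, 0], [0, 0, 0]], "dp": [[0, 0, -0.8], [0, 0, -0.9], [0, 0, -0.9], [0.84, -0.1, 0], [0.84, -0.1, 0], [0.84, -0.1, 0], [0.85, -0.09, 0], [0, 0, 0]], "jaw": [1, 1, 1, 1, 1, 1, 1, 1]}}

```text
clock: 12.53
tool_pos: [0.4875, 0.0293, 0.1532]
eef_rot: [0.694, 0.72, 0.001, -0.001]
contact_force: [-0.4, 0.5, 0.2]
opening: 0.004
```

```bash
python3 - <<'E'
from h import *
s=r.get_state();print(s['tool_pos'],s['contact_force'])
save('wrist','w8',(160,50,480,300),2.4)
E
```

```text
[0.48751066 0.02931418 0.15323734] [-0.35775651  0.5465487   0.15535612]
```

View pics/w8.png

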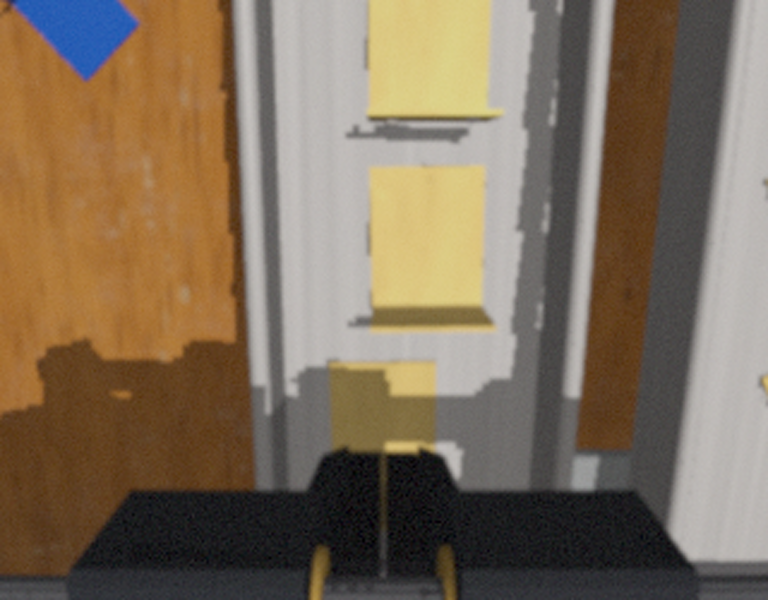

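{"method": "move_arm", "body": {"turn": [[0, 0, 0], [0, 0, 0], [0, 0, 0], [0, 0, 0], [0, 0, 0]], "dp": [[0, 0, 0.6], [0, 0, 0.6], [0, 0, 0.45], [0, 0, 0.25], [0, 0, 0]], "jaw": [1, 1, 1, 1, 1]}}

```text
clock: 13.0
tool_pos: [0.4876, 0.0231, 0.1049]
eef_rot: [0.697, 0.717, -0.001, -0.0]
contact_force: [-0.2, -0.1, -1.0]
opening: 0.006
```

{"method": "move_arm", "body": {"turn": [[0, 0, 0], [0, 0, 0], [0, 0, 0], [0, 0, 0], [0, 0, 0], [0, 0, 0], [0, 0, 0]], "dp": [[-0.3, 0, 0], [-0.3, 0, 0], [-0.3, 0, -0.06], [-0.3, 0, -0.1], [-0.3, 0, -0.1], [-0.3, 0, 0], [0, 0, 0]], "jaw": [1, 1, 1, 1, 1, 1, 1]}}

```text
clock: 13.58
tool_pos: [0.4898, -0.0233, 0.113]
eef_rot: [0.698, 0.716, -0.0, 0.001]
contact_force: [-0.1, 0.2, 0.9]
opening: 0.004
```

```bash
python3 - <<'E'
from h import *
s=r.get_state();print(s['tool_pos'],s['contact_force'])
save('wrist','w9',(160,50,480,300),2.4)
E
```

```text
[ 0.48978629 -0.02326393  0.11295755] [-0.07279431  0.17459344  0.9029354 ]
```

View pics/w9.png

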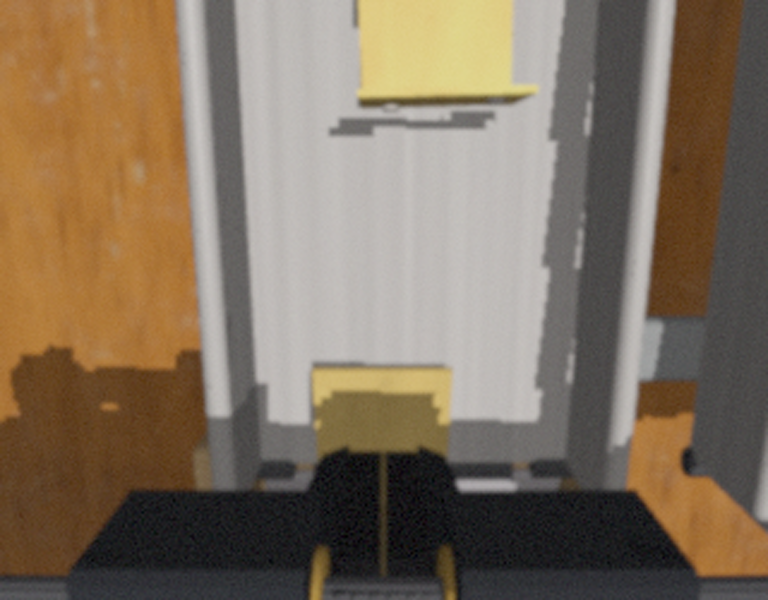

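{"method": "move_arm", "body": {"turn": [[0, 0, 0], [0, 0, 0], [0, 0, 0], [0, 0, 0], [0, 0, 0], [0, 0, 0], [0, 0, 0]], "dp": [[-0.3, 0, 0.03], [-0.3, 0, 0.06], [-0.3, 0, 0.08], [-0.3, 0, 0.08], [-0.3, 0, 0.08], [-0.3, 0, 0.08], [0, 0, 0]], "jaw": [1, 1, 1, 1, 1, 1, 1]}}

```text
clock: 14.22
tool_pos: [0.4905, -0.0681, 0.1018]
eef_rot: [0.698, 0.716, -0.001, 0.0]
contact_force: [-0.1, -0.6, 0.3]
opening: 0.005
```

```bash
python3 - <<'E'
from h import *
s=r.get_state();print(s['tool_pos'],s['contact_force'])
save('wrist','w10',(160,50,480,300),2.4)
E
```

```text
[ 0.49054411 -0.06813666  0.1017864 ] [-0.0768295  -0.58101121  0.33510514]
```

View pics/w10.png

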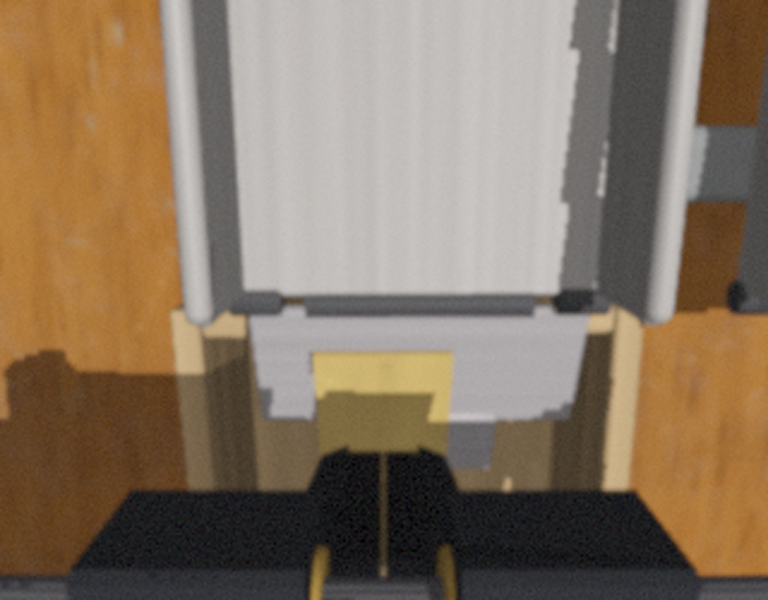

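{"method": "move_arm", "body": {"turn": [[0, 0, 0], [0, 0, 0], [0, 0, 0], [0, 0, 0], [0, 0, 0], [0, 0, 0], [0, 0, 0], [0, 0, 0]], "dp": [[-0.3, 0, 0.1], [-0.3, 0, 0.1], [-0.3, 0, 0], [-0.3, 0, 0], [-0.3, 0, 0], [-0.3, 0, 0], [0, 0, 0], [0, 0, 0]], "jaw": [1, 1, 1, 1, 1, 1, 1, 1]}}

```text
clock: 14.93
tool_pos: [0.4921, -0.1114, 0.0973]
eef_rot: [0.697, 0.717, 0.0, 0.0]
contact_force: [-0.5, 0.3, 0.4]
opening: 0.005
```

```bash
python3 - <<'E'
from h import *
s=r.get_state();print(s['tool_pos'],s['contact_force'])
save('wrist','w11',(160,50,480,300),2.4)
E
```

```text
[ 0.49208083 -0.11136089  0.09726905] [-0.49055662  0.34068895  0.43341166]
```

View pics/w11.png

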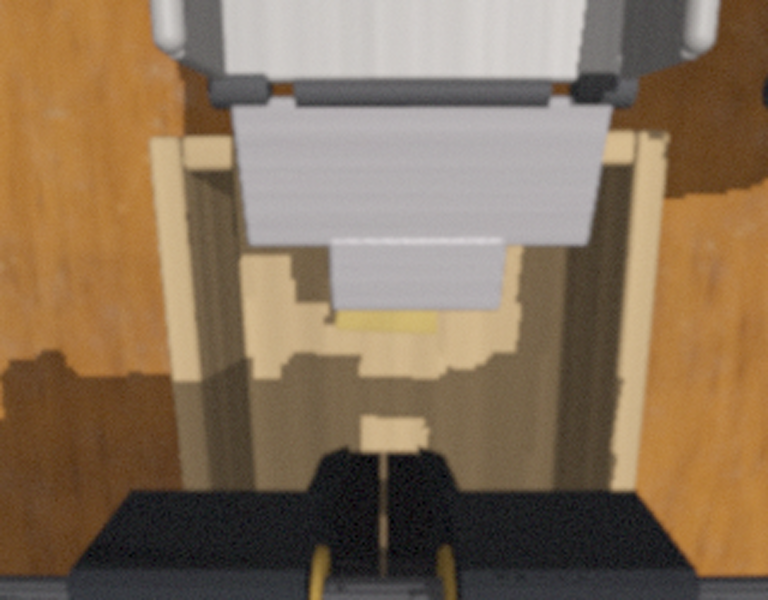

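{"method": "move_arm", "body": {"turn": [[0, 0, 0], [0, 0, 0], [0, 0, 0], [0, 0, 0], [0, 0, 0], [0, 0, 0], [0, 0, 0], [0, 0, 0], [0, 0, 0], [0, 0, 0]], "dp": [[0, 0, -0.8], [0, 0, -0.8], [0, 0, -0.7], [1, 0.06, 0], [1, 0.06, 0], [1, 0.06, 0], [1, 0.06, 0], [1, 0.06, 0], [1, 0.06, 0], [1, 0.06, 0]], "jaw": [1, 1, 1, 1, 1, 1, 1, 1, 1, 1]}}

```text
clock: 15.82
tool_pos: [0.4972, 0.0665, 0.1547]
eef_rot: [0.696, 0.718, 0.0, -0.0]
contact_force: [0.5, 0.4, -0.6]
opening: 0.004
```

{"method": "move_arm", "body": {"turn": [[0, 0, 0], [0, 0, 0]], "dp": [[0.67, 0.06, 0], [0, 0, 0]], "jaw": [1, 1]}}

```text
clock: 15.98
tool_pos: [0.4984, 0.087, 0.1545]
eef_rot: [0.694, 0.72, 0.001, -0.001]
contact_force: [0.1, -0.5, -0.1]
opening: 0.001
```

```bash
python3 - <<'E'
from h import *
s=r.get_state();print(s['tool_pos'],s['contact_force'])
save('wrist','w12',(160,50,480,300),2.4)
E
```

```text
[0.49835192 0.08702792 0.15453439] [ 0.0695211  -0.54962195 -0.14159764]
```

View pics/w12.png

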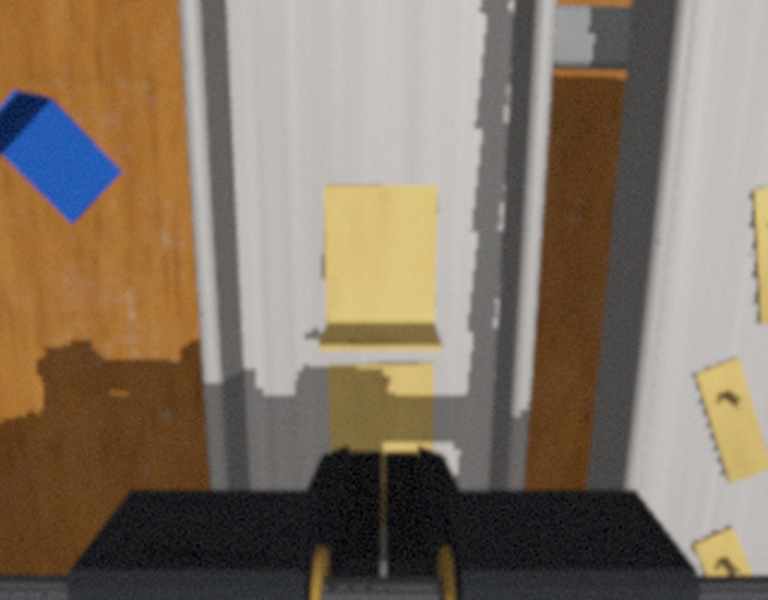

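{"method": "move_arm", "body": {"turn": [[0, 0, 0], [0, 0, 0], [0, 0, 0], [0, 0, 0], [0, 0, 0]], "dp": [[0, 0, 0.65], [0, 0, 0.6], [0, 0, 0.45], [0, 0, 0.27], [0, 0, 0]], "jaw": [1, 1, 1, 1, 1]}}

```text
clock: 16.45
tool_pos: [0.4977, 0.0798, 0.1044]
eef_rot: [0.697, 0.717, -0.001, -0.001]
contact_force: [0.0, 0.9, -0.3]
opening: 0.004
```

{"method": "move_arm", "body": {"turn": [[0, 0, 0], [0, 0, 0], [0, 0, 0], [0, 0, 0], [0, 0, 0], [0, 0, 0], [0, 0, 0], [0, 0, 0], [0, 0, 0], [0, 0, 0]], "dp": [[-0.3, 0, 0], [-0.4, 0, 0], [-0.4, 0, 0], [-0.4, 0, 0], [-0.4, 0, 0], [-0.4, 0, 0], [-0.4, 0, -0.06], [-0.4, 0, -0.1], [-0.4, 0, -0.1], [-0.4, 0, 0]], "jaw": [1, 1, 1, 1, 1, 1, 1, 1, 1, 1]}}

```text
clock: 17.28
tool_pos: [0.5016, -0.0174, 0.1125]
eef_rot: [0.697, 0.717, 0.0, 0.0]
contact_force: [-0.0, 0.3, -0.4]
opening: 0.005
```

```bash
python3 - <<'E'
from h import *
s=r.get_state();print(s['tool_pos'],s['contact_force'])
save('wrist','w13',(160,50,480,300),2.4)
E
```

```text
[ 0.50163673 -0.01739793  0.11245859] [-0.00130047  0.25152813 -0.42219979]
```

View pics/w13.png

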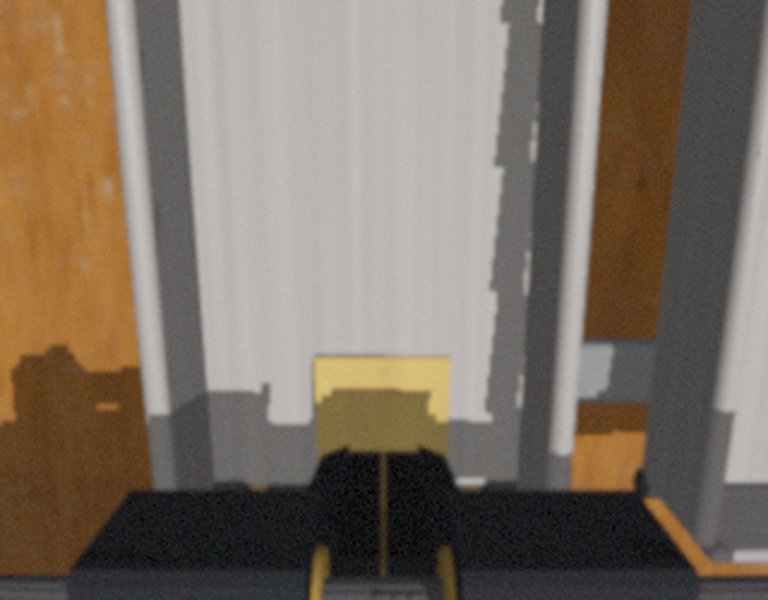

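{"method": "move_arm", "body": {"turn": [[0, 0, 0], [0, 0, 0], [0, 0, 0], [0, 0, 0], [0, 0, 0], [0, 0, 0], [0, 0, 0], [0, 0, 0], [0, 0, 0], [0, 0, 0]], "dp": [[-0.3, 0, 0], [-0.3, 0, 0.03], [-0.3, 0, 0.06], [-0.3, 0, 0.08], [-0.3, 0, 0.08], [-0.3, 0, 0.08], [-0.3, 0, 0.08], [-0.3, 0, 0.08], [-0.3, 0, 0.08], [-0.3, 0, 0]], "jaw": [1, 1, 1, 1, 1, 1, 1, 1, 1, 1]}}

```text
clock: 18.17
tool_pos: [0.5033, -0.0919, 0.0973]
eef_rot: [0.697, 0.717, -0.0, -0.0]
contact_force: [-0.2, 0.1, 0.5]
opening: 0.002
```

{"method": "move_arm", "body": {"turn": [[0, 0, 0], [0, 0, 0], [0, 0, 0], [0, 0, 0]], "dp": [[-0.3, 0, 0], [-0.3, 0, 0], [0, 0, 0], [0, 0, 0]], "jaw": [1, 1, 1, 1]}}

```text
clock: 18.5
tool_pos: [0.504, -0.1067, 0.0978]
eef_rot: [0.697, 0.717, 0.0, 0.0]
contact_force: [-0.3, 0.7, 0.1]
opening: 0.007
```

```bash
python3 - <<'E'
from h import *
s=r.get_state();print(s['tool_pos'],s['contact_force'])
save('wrist','w14',(160,50,480,300),2.4)
E
```

```text
[ 0.50403235 -0.10668253  0.09780774] [-0.3481433   0.66916575  0.0516184 ]
```

View pics/w14.png

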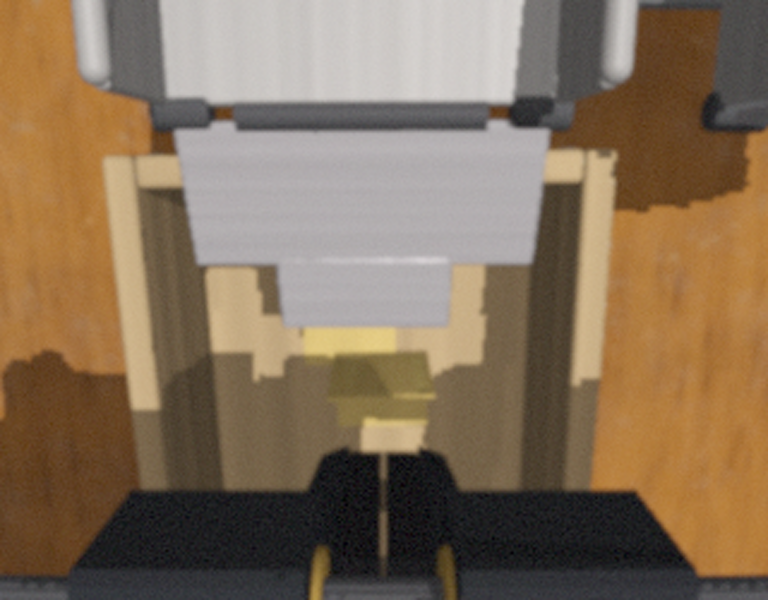

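{"method": "move_arm", "body": {"turn": [[0, 0, 0], [0, 0, 0], [0, 0, 0], [0, 0, 0], [0, 0, 0], [0, 0, 0], [0, 0, 0], [0, 0, 0], [0, 0, 0], [0, 0, 0]], "dp": [[0, 0, -0.8], [0, 0, -0.8], [0, 0, -0.7], [1, 0, 0], [1, 0, 0], [1, 0, 0], [1, 0, 0], [1, 0, 0], [1, 0, 0], [1, 0, 0]], "jaw": [1, 1, 1, 1, 1, 1, 1, 1, 1, 1]}}

```text
clock: 19.38
tool_pos: [0.4985, 0.0708, 0.1553]
eef_rot: [0.696, 0.718, 0.0, -0.0]
contact_force: [-0.6, 0.5, 0.3]
opening: 0.004
```

{"method": "move_arm", "body": {"turn": [[0, 0, 0], [0, 0, 0], [0, 0, 0], [0, 0, 0], [0, 0, 0]], "dp": [[1, 0, 0], [1, 0, 0], [0.55, 0, 0], [0, 0, 0], [0, 0, 0]], "jaw": [1, 1, 1, 1, 1]}}

```text
clock: 19.8
tool_pos: [0.4967, 0.1333, 0.1552]
eef_rot: [0.696, 0.718, -0.0, -0.0]
contact_force: [0.7, -0.3, 0.4]
opening: 0.004
```

```bash
python3 - <<'E'
from h import *
s=r.get_state();print(s['tool_pos'],s['contact_force'])
save('wrist','w15',(160,50,480,300),2.4)
E
```

```text
[0.49672143 0.13326264 0.15517202] [ 0.68572896 -0.2931931   0.44263552]
```

View pics/w15.png

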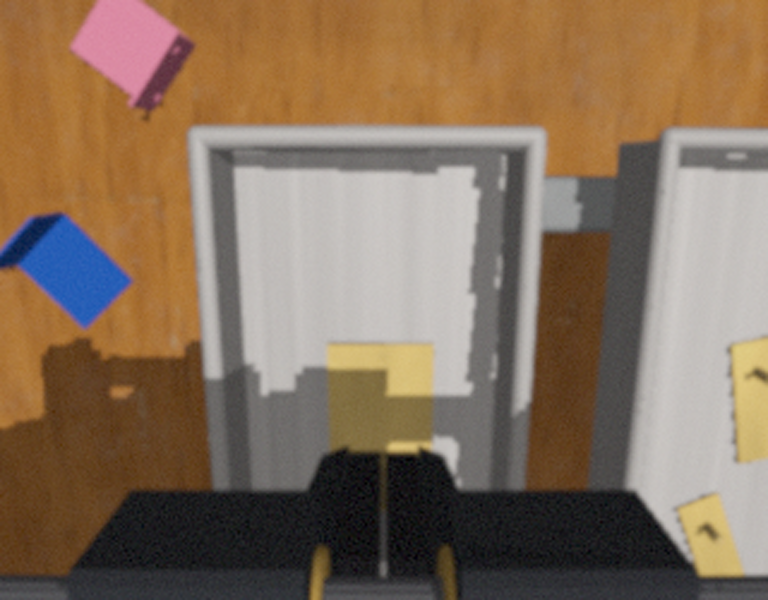

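{"method": "move_arm", "body": {"turn": [[0, 0, 0], [0, 0, 0], [0, 0, 0], [0, 0, 0], [0, 0, 0]], "dp": [[0, 0, 0.65], [0, 0, 0.6], [0, 0, 0.45], [0, 0, 0.3], [0, 0, 0]], "jaw": [1, 1, 1, 1, 1]}}

```text
clock: 20.27
tool_pos: [0.4964, 0.1306, 0.1041]
eef_rot: [0.698, 0.716, -0.001, -0.0]
contact_force: [-0.5, -0.0, -0.4]
opening: 0.004
```

{"method": "move_arm", "body": {"turn": [[0, 0, 0], [0, 0, 0], [0, 0, 0], [0, 0, 0], [0, 0, 0], [0, 0, 0], [0, 0, 0], [0, 0, 0], [0, 0, 0], [0, 0, 0]], "dp": [[-0.3, 0, 0], [-0.4, 0, 0], [-0.4, 0, 0], [-0.4, 0, 0], [-0.4, 0, 0], [-0.4, 0, 0], [-0.4, 0, 0], [-0.4, 0, 0], [-0.4, 0, 0], [-0.4, 0, 0]], "jaw": [1, 1, 1, 1, 1, 1, 1, 1, 1, 1]}}

```text
clock: 21.1
tool_pos: [0.5001, 0.0345, 0.1054]
eef_rot: [0.697, 0.717, 0.0, -0.0]
contact_force: [0.0, 2.7, 3.3]
opening: 0.006
```

{"method": "move_arm", "body": {"turn": [[0, 0, 0], [0, 0, 0], [0, 0, 0], [0, 0, 0], [0, 0, 0]], "dp": [[-0.4, 0, 0], [-0.4, 0, -0.06], [-0.4, 0, -0.1], [-0.4, 0, -0.1], [-0.4, 0, 0]], "jaw": [1, 1, 1, 1, 1]}}

```text
clock: 21.52
tool_pos: [0.5014, -0.0165, 0.112]
eef_rot: [0.697, 0.717, -0.0, 0.0]
contact_force: [0.8, 0.4, 0.3]
opening: 0.004
```

```bash
python3 - <<'E'
from h import *
s=r.get_state();print(s['tool_pos'],s['contact_force'])
save('wrist','w16',(160,50,480,300),2.4)
E
```

```text
[ 0.50137951 -0.0165066   0.11202996] [0.84947364 0.39703446 0.26212712]
```

View pics/w16.png

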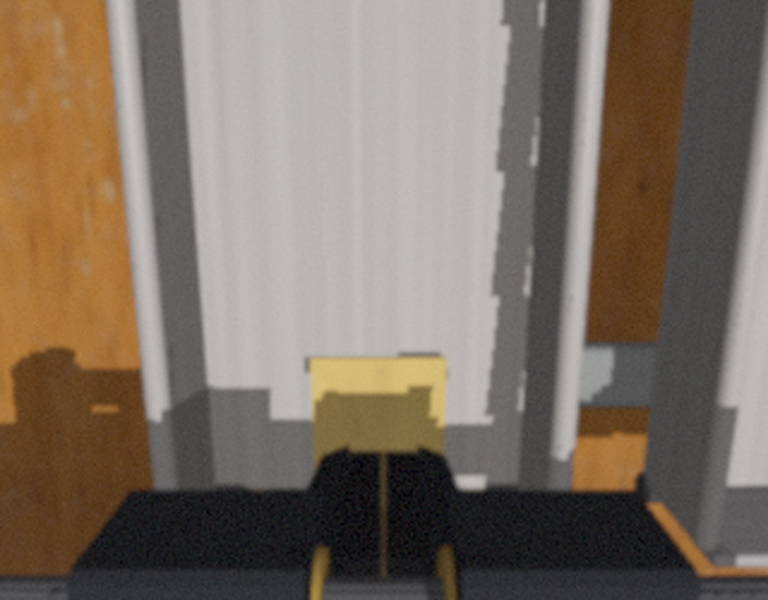

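{"method": "move_arm", "body": {"turn": [[0, 0, 0], [0, 0, 0], [0, 0, 0], [0, 0, 0], [0, 0, 0], [0, 0, 0], [0, 0, 0], [0, 0, 0], [0, 0, 0], [0, 0, 0]], "dp": [[-0.3, 0, 0], [-0.3, 0, 0.03], [-0.3, 0, 0.06], [-0.3, 0, 0.08], [-0.3, 0, 0.08], [-0.3, 0, 0.08], [-0.3, 0, 0.08], [-0.3, 0, 0.08], [-0.3, 0, 0.08], [-0.3, 0, 0]], "jaw": [1, 1, 1, 1, 1, 1, 1, 1, 1, 1]}}

```text
clock: 22.4
tool_pos: [0.5033, -0.0907, 0.097]
eef_rot: [0.697, 0.717, -0.0, -0.0]
contact_force: [-0.5, 0.3, -0.3]
opening: 0.008
```

{"method": "move_arm", "body": {"turn": [[0, 0, 0], [0, 0, 0], [0, 0, 0], [0, 0, 0]], "dp": [[-0.3, 0, 0], [-0.3, 0, 0], [0, 0, 0], [0, 0, 0]], "jaw": [1, 1, 1, 1]}}

```text
clock: 22.73
tool_pos: [0.504, -0.1054, 0.0976]
eef_rot: [0.697, 0.717, 0.0, 0.0]
contact_force: [0.7, -0.2, 0.1]
opening: 0.006
```

```bash
python3 - <<'E'
from h import *
s=r.get_state();print(s['tool_pos'],s['contact_force'])
save('wrist','w17',(160,50,480,300),2.4)
E
```

```text
[ 0.50399295 -0.1054264   0.09755571] [ 0.70963054 -0.18972434  0.14039793]
```

View pics/w17.png

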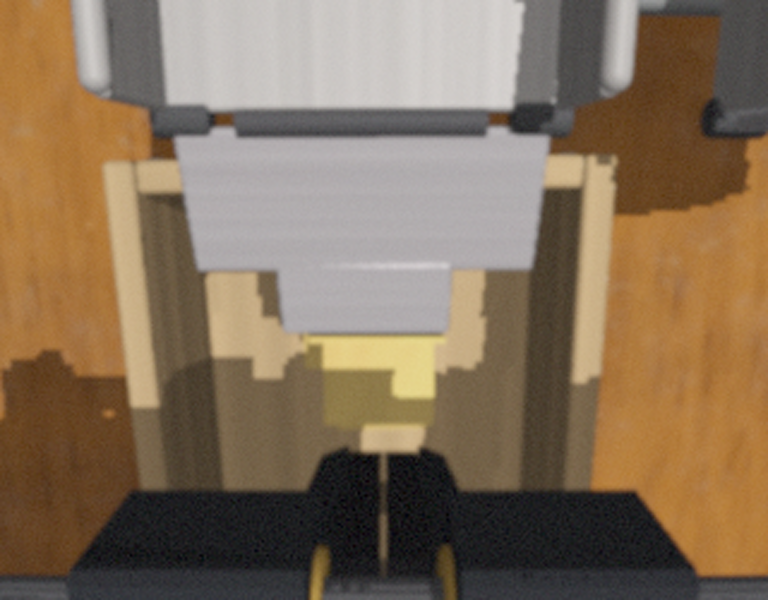

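{"method": "move_arm", "body": {"turn": [[0, 0, 0], [0, 0, 0], [0, 0, 0], [0, 0, 0], [0, 0, 0], [0, 0, 0], [0, 0, 0], [0, 0, 0], [0, 0, 0], [0, 0, 0]], "dp": [[0, 0, -0.8], [0, 0, -0.9], [0, 0, -0.9], [0, 0, -0.9], [-0.6, 0, -0.9], [-0.8, 0, -0.3], [-0.8, 0, 0], [-0.8, 0, 0], [-0.8, 0, 0], [-0.8, 0, 0]], "jaw": [1, 1, 1, 1, 1, 1, 1, 1, 1, 1]}}

```text
clock: 23.62
tool_pos: [0.5073, -0.2199, 0.2151]
eef_rot: [0.696, 0.718, 0.0, -0.0]
contact_force: [-0.5, 0.6, -1.0]
opening: 0.005
```

{"method": "move_arm", "body": {"turn": [[0, 0, 0], [0, 0, 0], [0, 0, 0], [0, 0, 0], [0, 0, 0], [0, 0, 0]], "dp": [[-0.8, 0, 0], [-0.8, 0, 0], [-0.8, 0, 0], [-0.8, 0, 0], [0, 0, 0], [0, 0, 0]], "jaw": [1, 1, 1, 1, 1, 1]}}

```text
clock: 24.12
tool_pos: [0.5092, -0.2998, 0.2147]
eef_rot: [0.697, 0.717, 0.0, -0.0]
contact_force: [0.7, 0.6, -0.4]
opening: 0.003
```

```bash
python3 - <<'E'
from h import *
s=r.get_state();print(s['tool_pos'],s['contact_force'])
save('wrist','w18',(140,0,540,250),2)
save('top','t18',(235,90,475,270),3.3)
E
```

```text
[ 0.50925    -0.29983524  0.21471764] [ 0.68182693  0.56016234 -0.36208095]
```

View pics/w18.png

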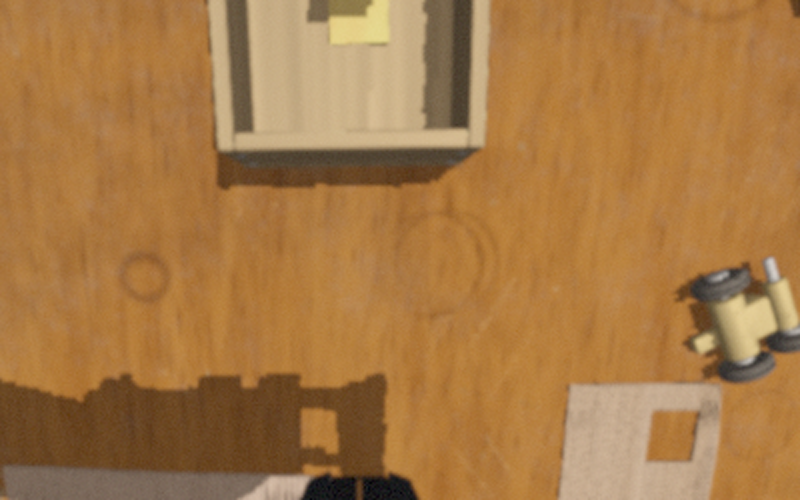

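View pics/t18.png

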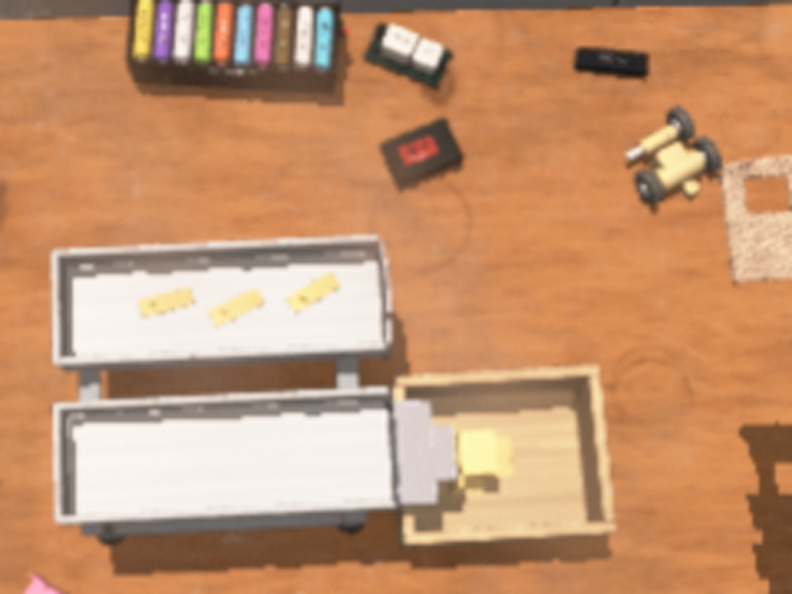

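```bash
python3 - <<'E'
from h import *
show('t18','t18a',(345,195,425,260),9)
E
```

```text
(no output)
```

View pics/t18a.png

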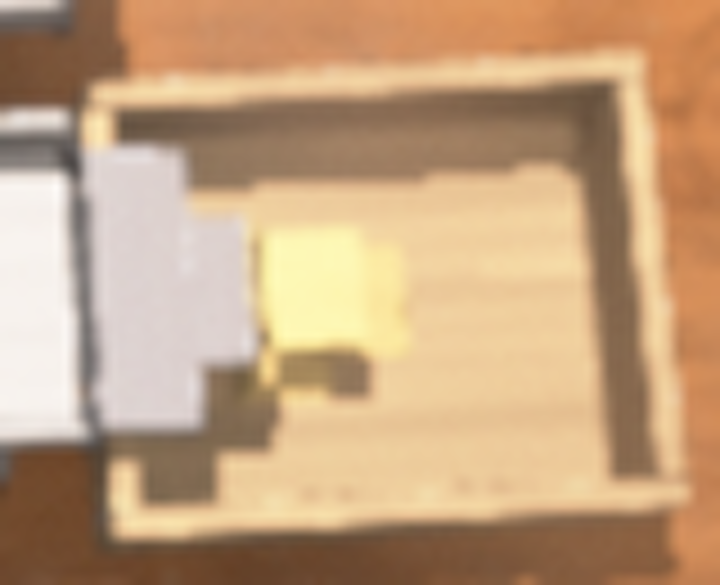

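{"method": "move_arm", "body": {"turn": [[0, 0, 0], [0, 0, 0], [0, 0, 0], [0, 0, 0], [0, 0, 0], [0, 0, 0], [0, 0, 0]], "dp": [[0.9, 0, 0], [0.9, 0, 0], [0.9, 0, 0], [0.9, 0, 0], [0, 0, 0], [0, 0, 0], [0, 0, 0]], "jaw": [1, 1, 1, 1, 1, 1, 1]}}

```text
clock: 24.8
tool_pos: [0.5071, -0.2095, 0.2151]
eef_rot: [0.696, 0.718, -0.0, 0.0]
contact_force: [0.2, -0.7, 0.3]
opening: 0.008
```

```bash
python3 - <<'E'
from h import *
s=r.get_state();print(s['tool_pos'],s['contact_force'])
save('wrist','w19',(220,30,420,230),3)
E
```

```text
[ 0.50706971 -0.20950702  0.21511859] [ 0.17677338 -0.66080165  0.33409822]
```

View pics/w19.png

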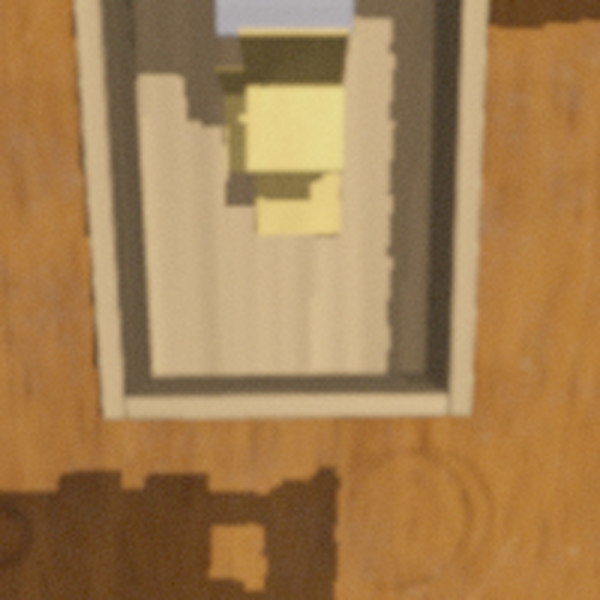

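```bash
python3 - <<'E'
from h import *
np.set_printoptions(precision=4,suppress=True)
show('w19','w19a',(280,25,350,115),6.5)
from scipy.optimize import brentq
o,M=cam(L('w19'));print(o)
def zz(fn,a,b,w):
    f=lambda z: np.linalg.norm(np.subtract(*pix2(fn,np.array([a,b]),z)))-w
    z=brentq(f,-.1,.2);return z,pix2(fn,np.array([a,b]),z)
S=lambda x,y:(x/3+220-.33,y/3+30-.33)
for n,a,b,w in [('flap tab',(215,34),(355,32),.04),('top edge',(239,32),(350,29),.032),('fold',(244,84),(346,84),.032),('bright bottom',(246,171),(345,171),.032),('br2 edge',(257,235),(341,235),.032)]:
    print(n,*zz('w19',S(*a),S(*b),w))
E
```

```text
[ 0.5057 -0.1371  0.361 ]
flap tab 0.08818391182186638 [[ 0.4805 -0.0738  0.0882]
 [ 0.5205 -0.0721  0.0882]]
top edge 0.08559331210388557 [[ 0.4872 -0.0725  0.0856]
 [ 0.5192 -0.0708  0.0856]]
fold 0.06530496721628179 [[ 0.4876 -0.0826  0.0653]
 [ 0.5196 -0.0816  0.0653]]
bright bottom 0.06340593416455692 [[ 0.4885 -0.1081  0.0634]
 [ 0.5204 -0.1072  0.0634]]
br2 edge 0.016530794276368013 [[ 0.4902 -0.1264  0.0165]
 [ 0.5222 -0.1255  0.0165]]
```

View pics/w19a.png

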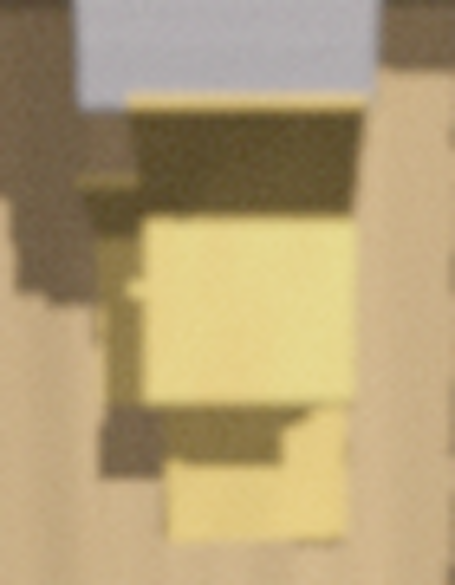

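{"method": "move_arm", "body": {"turn": [[0, 0, 0], [0, 0, 0], [0, 0, 0], [0, 0, 0], [0, 0, 0], [0, 0, 0], [0, 0, 0], [0, 0, 0], [0, 0, 0], [0, 0, 0]], "dp": [[0.9, 0, 0], [0.9, 0, 0], [0.9, 0, 0], [0.9, 0, 0], [0.7, 0, 0.9], [0, 0, 0.9], [0, 0, 0.9], [0, 0, 0.9], [0, 0, 0.8], [0, 0, 0.6]], "jaw": [1, 1, 1, 1, 1, 1, 1, 1, 1, 1]}}

```text
clock: 25.68
tool_pos: [0.5035, -0.1035, 0.0883]
eef_rot: [0.698, 0.717, -0.001, -0.0]
contact_force: [-0.8, 0.3, 0.6]
opening: 0.007
```

{"method": "move_arm", "body": {"turn": [[0, 0, 0], [0, 0, 0]], "dp": [[0, 0, 0.2], [0, 0, 0]], "jaw": [1, 1]}}

```text
clock: 25.85
tool_pos: [0.5033, -0.1032, 0.0839]
eef_rot: [0.697, 0.717, -0.001, -0.001]
contact_force: [-0.6, 0.3, 0.8]
opening: 0.007
```

{"method": "move_arm", "body": {"turn": [[0, 0, 0], [0, 0, 0], [0, 0, 0], [0, 0, 0]], "dp": [[0.06, 0, 0.2], [0, 0, 0.2], [0, 0, 0.2], [0, 0, 0]], "jaw": [1, 1, 1, 1]}}

```text
clock: 26.18
tool_pos: [0.5037, -0.1009, 0.0696]
eef_rot: [0.697, 0.717, -0.0, -0.0]
contact_force: [0.3, -0.6, 0.3]
opening: 0.002
```

```bash
python3 - <<'E'
from h import *
s=r.get_state();print(s['tool_pos'],s['contact_force'])
save('wrist','w20',(160,50,480,300),2.4)
E
```

```text
[ 0.50374998 -0.10087944  0.06961729] [ 0.26971258 -0.59188675  0.30377551]
```

View pics/w20.png

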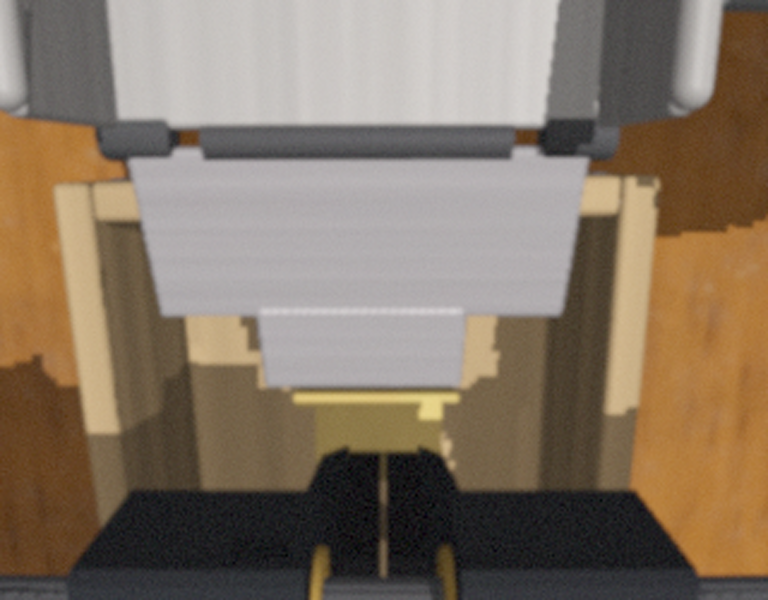

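{"method": "move_arm", "body": {"turn": [[0, 0, 0], [0, 0, 0], [0, 0, 0], [0, 0, 0]], "dp": [[0, 0, 0.14], [0, 0, 0.14], [0, 0, 0.14], [0, 0, 0]], "jaw": [1, 1, 1, 1]}}

```text
clock: 26.57
tool_pos: [0.5035, -0.1008, 0.0588]
eef_rot: [0.697, 0.717, -0.0, -0.0]
contact_force: [0.2, -0.5, 0.2]
opening: 0.004
```

{"method": "move_arm", "body": {"turn": [[0, 0, 0], [0, 0, 0], [0, 0, 0]], "dp": [[0, 0, 0.12], [0, 0, 0.12], [0, 0, 0]], "jaw": [1, 1, 1]}}

```text
clock: 26.82
tool_pos: [0.5043, -0.1008, 0.0535]
eef_rot: [0.697, 0.717, 0.0, 0.0]
contact_force: [0.9, -0.4, 2.6]
opening: 0.003
```

{"method": "move_arm", "body": {"turn": [[0, 0, 0], [0, 0, 0], [0, 0, 0]], "dp": [[0, 0, 0.06], [0, 0, 0], [0, 0, 0]], "jaw": [1, 1, 1]}}

```text
clock: 27.07
tool_pos: [0.5046, -0.1006, 0.0531]
eef_rot: [0.697, 0.717, 0.001, 0.001]
contact_force: [-2.1, 1.7, 13.3]
opening: 0.003
```

{"method": "move_arm", "body": {"turn": [[0, 0, 0], [0, 0, 0], [0, 0, 0], [0, 0, 0], [0, 0, 0], [0, 0, 0]], "dp": [[-0.2, 0, 0], [-0.25, 0, 0], [-0.25, 0, 0], [-0.25, 0, 0], [-0.25, 0, 0], [0, 0, 0]], "jaw": [1, 1, 1, 1, 1, 1]}}

```text
clock: 27.57
tool_pos: [0.5074, -0.1333, 0.0578]
eef_rot: [0.697, 0.717, 0.002, 0.004]
contact_force: [-4.0, -8.6, 46.4]
opening: 0.008
```

```bash
python3 - <<'E'
from h import *
s=r.get_state();print(s['tool_pos'],s['contact_force'])
save('wrist','w21',(160,50,480,300),2.4)
E
```

```text
[ 0.50744511 -0.13334259  0.05780474] [-4.01638399 -8.58836469 46.3902917 ]
```

View pics/w21.png

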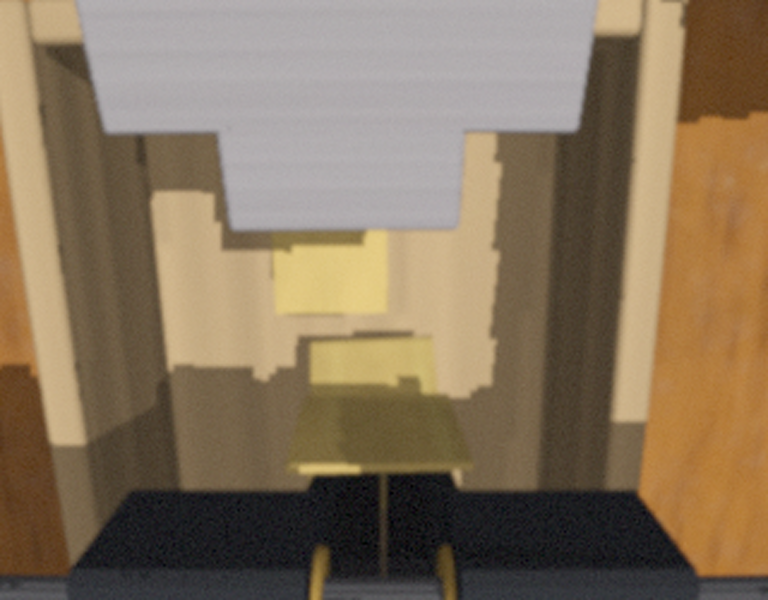

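{"method": "move_arm", "body": {"turn": [[0, 0, 0], [0, 0, 0], [0, 0, 0], [0, 0, 0], [0, 0, 0], [0, 0, 0], [0, 0, 0]], "dp": [[0, 0, -0.2], [0, 0, -0.4], [0, 0, -0.6], [0, 0, -0.8], [0, 0, -0.8], [0, 0, -0.8], [0, 0, 0]], "jaw": [1, 1, 1, 1, 1, 1, 1]}}

```text
clock: 28.2
tool_pos: [0.5064, -0.1311, 0.1449]
eef_rot: [0.697, 0.717, 0.002, 0.002]
contact_force: [-0.0, 0.1, 0.2]
opening: 0.006
```

```bash
python3 - <<'E'
from h import *
s=r.get_state();print(s['tool_pos'],s['contact_force'])
save('wrist','w22',(160,0,480,250),2.4)
E
```

```text
[ 0.50642094 -0.13108572  0.14486852] [-0.01031264  0.11822192  0.17393336]
```

View pics/w22.png

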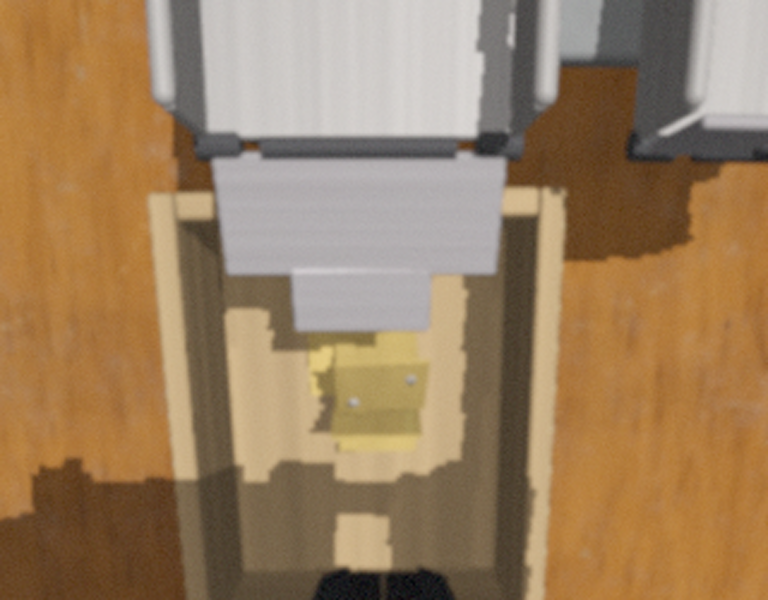

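{"method": "move_arm", "body": {"turn": [[0, 0, 0], [0, 0, 0], [0, 0, 0], [0, 0, 0], [0, 0, 0], [0, 0, 0], [0, 0, 0], [0, 0, 0]], "dp": [[0, 0, -0.9], [-0.5, 0, -0.9], [-0.9, 0, -0.9], [-0.9, 0, 0], [-0.9, 0, 0], [-0.5, 0, 0], [0, 0, 0], [0, 0, 0]], "jaw": [1, 1, 1, 1, 1, 1, 1, 1]}}

```text
clock: 28.92
tool_pos: [0.5067, -0.2227, 0.2083]
eef_rot: [0.697, 0.717, -0.0, -0.001]
contact_force: [0.4, 0.6, 0.0]
opening: 0.006
```

```bash
python3 - <<'E'
from h import *
s=r.get_state();print(s['tool_pos'],s['contact_force'])
save('wrist','w23',(250,20,380,180),4.5)
show('w23','w23f')
save('top','t23',(345,195,425,260),9)
E
```

```text
[ 0.50666914 -0.2227358   0.20826306] [0.3693394  0.59239519 0.03357751]
```

View pics/w23.png

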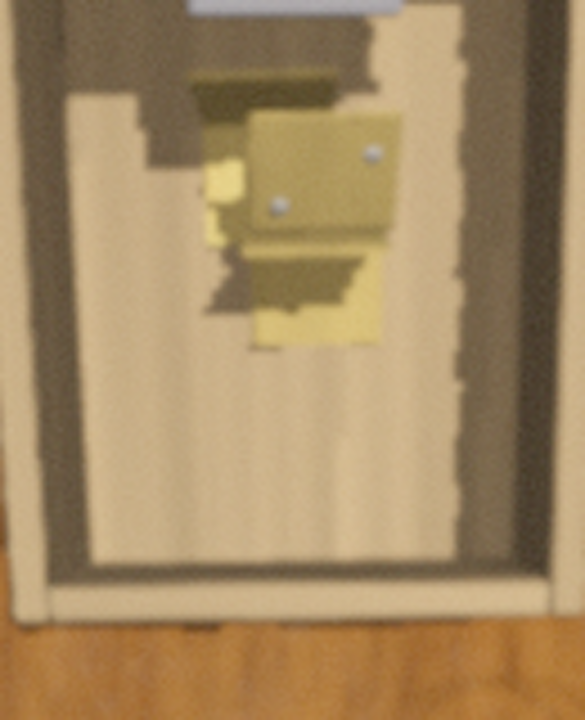

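View pics/t23.png

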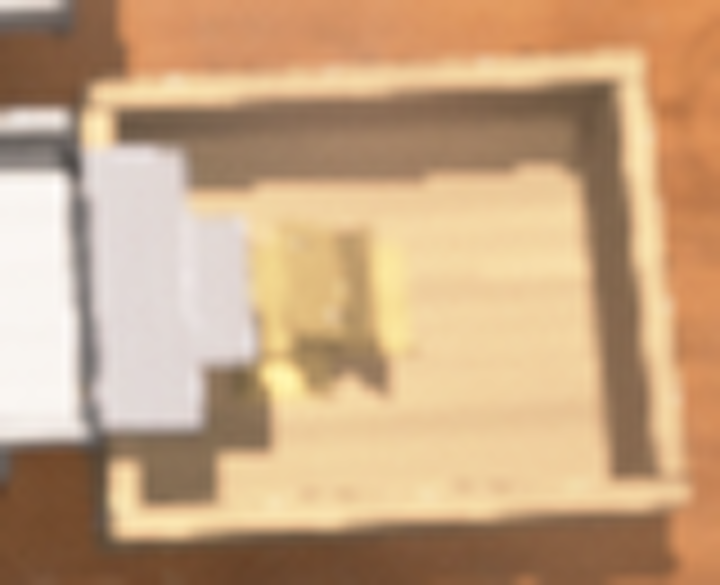

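```bash
python3 - <<'E'
from h import *
show('t23','t23f')
print(r.finish_job())
E
```

```text
the job is handed in; nothing more can be done
None
```

View pics/t23f.png

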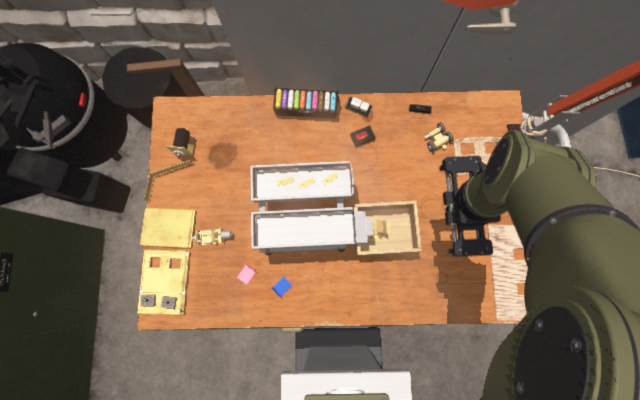

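I handed the job in at about 29 s. All three brackets are in the tote, the bracket tray is empty, and its flap is down against its stop.

I pinched the tote by its far wall and slid it up under the mouth, then folded the flap down. I swept the brackets out one at a time along the tray and off the flap.

**Last checks:** The final pictures show the tote flat and in line with the bracket tray. The tabs and their flap, the other objects, and the blue and pink look-alikes appear as they were. The gripper was touching nothing.

**What disagreed or went less well:**
- **Bracket legs:** The standing legs were at the mouth end of each bracket, not the back-wall end as described. I pushed them from inside the L.
- **Bracket 3:** It came to rest on the pile right at the flap's tip, possibly leaning on it. I dragged it clear from above with the fingertips.
- **Force:** During that drag the force rose briefly to 46 N. It was on the fingertips, not the arm or gripper body, and below the 120 N wrist limit.
- **Resting position:** Bracket 3 still lies tilted on top of bracket 2 in the tote.

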